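Snug the adjustable wrench and nip the lathe's hold-down nut

ROBOT

A 7-joint arm with a two-finger parallel gripper is mounted at the origin on the work surface. World frame = base frame: x ahead of the robot, y to its left, z up, the work surface at z = 0. Lengths are in m, angles in rad, forces in N, time in s.
With the tool pointing down it reaches from about 0.35 to 0.775 m from the base axis. Payload 3.1 kg.
Tool frame: the origin (TCP) lies midway between the tips of the shut fingers; the grasp point (between the pads) lies 19 mm behind it; z points along the fingers, y is the line along which they close (so a half turn about z gives the same grasp; the last joint's range is limited). The gripper opens to 85 mm and grips with 20 to 120 N. Pads are 22 mm wide; open, the fingers measure 114 mm over their backs; the gripper's body (76 mm by 85 mm) begins 54 mm behind the grasp point. The pads swing forward as they close: fully open they stand 13 mm farther back than shut.
Start: joints at [1.254, 0.311, 0.014, 1.512, -0.004, 1.319, -0.027], TCP at [0.149, -0.529, 0.195] pointing down, gripper open.
Joint ranges: [-2.7, 2.7], [-0.3, 1.91], [-1.27, 1.3], [0.12, 2.57], [-1.44, 4.58], [0.2, 2.03], [-3.05, 3.05]. Speed limits (rad/s): [2.79, 2.79, 3.14, 3.14, 3.14, 3.14, 3.14].

INTERFACE

Orientations are given as a rotation vector (axis times angle).
In Python, from workcell import observe, grab_frame, finish_job, boxes_of, mark_of gives the robot as it stands.
- The arm moves only by the tool send_rows, never from a script. Its argument "targets" is a list of rows, each an object of numbers: "dx", "dy", "dz": the shift along the tool's x, y, z in cm; "yaw": the turn about the tool's z in degrees; "jaw": the opening, from 0 (shut) to 1 (fully open). A call has 1 to 8 rows; each row is the pose to reach, as a shift and turn from the pose commanded when the call began, along the tool's axes at that moment; what a row does not reach only later rows make up. A row lasts 1/8 s, in which the tool goes at most 62.5 mm and 10.7 degrees, less where a joint would pass 70% of its speed; a pose out of reach is approached as far as the arm can. A call with a gripper value outside its range is refused whole. The fingers move at their own pace and stop on an object; "grip_force" is the grip in N (left out, the last holds). Time passes only in rows, so rows that repeat a pose let the fingers close. It gives the time, the measured TCP pose, the force, the opening and the grip force at its end, in the units of the state.
- observe(): the state, without advancing time (a new reading comes with each control period).
- grab_frame(name): name is "side" or "top" or "wrist"; returns a dict with "pixels" (480x640x3 uint8, red, green, blue), "fov_y" (degrees; the focal length in pixels is half the picture's height over the tangent of half this angle, whatever the lens; pixels are square), "cx", "cy" (the principal point, pixels), "R" (3x3) and "t" (3): a world point X has camera coordinates R X + t; the wrist camera has in their place "tool_from_camera" (4x4, takes a point from camera to tool coordinates, whose origin is the TCP and whose axes are the flange's). Camera axes: x right, y down, z forward; pixel columns grow to the right and rows downward; lengths in m; the calibration is good to about 2 mm. A picture is of the moment at which its call begins: read the wrist's pose just before it. There is no depth.
- finish_job(): hands the job in; it is judged then, once.
Trained networks look in the newest picture that a camera, given by its name, has taken for a name from the list of things; names that differ only in an ending like _2 or _b are one class to them, and where a whole thing is asked for, a point or a joint stands for the part that bears it (a point fixed in the world has none). Each returns a list of dicts, best first, with "confidence" (0 to 1); they miss things now and then, are a little off and sometimes report something else, mostly with a low value. They report only what shows in the picture. A call takes as long as a camera call.
- boxes_of(query, camera): "at" ([x, y, z] in m, in world coordinates, good to about 4 mm: the middle of the surface that is visible of it).
- mark_of(query, camera): "at" ([x, y, z] in m, in world coordinates, good to about 4 mm: a listed point, or the origin of a listed thing).
The state is a dict: "time_s": time; "joint_positions": joint angles; "qvel": joint speeds; "joint_efforts": joint torques, N m; "tcp_pos": TCP position; "tcp_rot": TCP orientation; "contact_force": force on the tool from outside, world axes, zero at the start; "torque": the same for the moment, N m; "gripper_width": opening from 0.0 (shut) to 1.0 (fully open); "grasp_force": force on a finger pad.
Only numpy, scipy, OpenCV 4.12 (cv2) and the standard library are available. Lean on these libraries where they do the work, as an engineer would, in place of code of your own. Each camera call takes 0.05 s, during which the arm holds its last target. There are 200 camera calls.

TASK

The adjustable wrench lies on the lathe's loose brass hold-down nut, but its jaws are set too wide. With one fingertip and a light touch (about half a kilo of finger pressure), roll its thumb knurl until the jaws sit snug on the nut, but do not screw them hard into the soft brass; only then push the wrench handle round, clockwise from above, to tighten the nut by an eighth of a turn. Leave the wrench lying snug on the nut, and the sanding block, brush and offcut on the lathe's plate where they are.

Things in the scene. Friction and masses are not known exactly. Their poses are not given: they have to be found in the camera images.
- nut_seat (a point): Foot of the loose brass hex nut on the lathe's green sole plate: centre of the nut at the plate's top face. Nut: 22 mm across flats, 13 mm high, on a fixed 14 mm stud that ends 22 mm above the plate. Plate 6 mm thick, flat for 130 mm towards the robot; the lathe's feet and tool rest start 180 mm beyond the nut.
- nut (a joint): Turn of the nut, rad; 0 at the start, grows clockwise seen from above (tightening). It drags evenly with about 0.2 N m and stays where left. An eighth of a turn is 0.785.
- wrench: Loose adjustable wrench, 0.67 kg, flat on the plate, head 17 mm thick. Origin on its underside, at the nut's centre when the fixed jaw bears; z up. Its -x is the open mouth, +y side the fixed jaw (face at y +11 mm), -y side the movable jaw. Throat 14 mm to +x. The handle (26 x 12 mm, top 14.5 mm up) leaves at x 45 mm, 0.39 rad from +x towards -y; its eye ends 258 mm from the nut.
- knurl_top (a point): Highest point of the thumb knurl, 22 mm above the plate: a dark roller 21 mm in diameter, 19 mm long, captive in the wrench head, axis along the wrench's y, 33 mm to +x of its origin; only its top 5 mm stands proud. Rolling its top towards the nut closes the jaw 0.6 mm per rad. Worm drag 2 N at the rim: a finger slips under 3 to 4 N of pressure. Once snug its drag rises; 5 to 6 N then slips harmlessly, more, rolled on, bruises the nut.
- jaw_face (a point): Middle of the movable jaw's gripping face, on the jaw, 8 mm above the wrench's underside; 30 mm long along the wrench's x, looking to +y. In the wrench's frame y = -11 mm when closed on the nut (mouth 22 mm); it starts between -14.2 and -12.2 mm. The worm is self-locking: the jaw moves only by the knurl.
- handle_end (a point): Point on the handle's middle line, 12 mm above the wrench's underside, 175 mm along the handle from its root and 218 mm from the nut: a good place to push sideways. The handle there is 26 mm wide, from 2.5 to 14.5 mm above the plate.
- sand_block: Bystander: cork sanding block 75 x 45 x 28 mm on the sole plate, about 0.2 m left of the nut; origin under its centre.
- brush: Bystander: bench brush with wooden back and handle, 205 mm long, 40 mm high, on the sole plate left of the nut; origin under its head.
- offcut: Bystander: wooden offcut 60 x 42 x 42 mm on the sole plate between the nut and the lathe; origin under its centre.

How it is judged:
By the outcome, as a careful person would: the job done as asked, in the order asked, and still so for the second after the job is handed in, with the robot touching nothing.
It also fails if it takes over 72 s, if anything falls off the work surface, if the arm or the gripper's body presses on something with over 40 N, if the wrist force passes 120 N, or if a joint passes its speed limit or range.

## Working session

There is one attempt and no reset: what is moved stays moved. The work goes in short steps, Python scripts to look and compute and a tool call to move; the robot and the scene stay as the last step left them, time stands still between calls to the robot, and variables do not carry over. Pictures are saved under pics/ and viewed, at most 13 in all, crops included, and the job is handed in when it is done.

Besides the shell and the picture viewer there is one more tool, called after "Call:" by a JSON object that holds its "fn" and its "kwargs". send_rows: Moves the arm, as the interface text tells. Its arguments: {"type":"object","properties":{"targets":{"type":"array","items":{"type":"object","properties":{"dx":{"type":"number"},"dy":{"type":"number"},"dz":{"type":"number"},"yaw":{"type":"number"},"jaw":{"type":"number"}}}},"grip_force":{"type":"number"}},"required":["targets"]}

```bash
mkdir -p pics; ls; cat > h.py <<'E'
from workcell import *
import numpy as np, cv2
def look(n,q=("nut_seat","wrench","knurl_top","jaw_face","handle_end","sand_block","brush","offcut"),save=None):
    f=grab_frame(n)
    if save: cv2.imwrite("pics/"+save,f["pixels"][:,:,::-1])
    for k in q:
        r=mark_of(k,n)
        print(n,k,[(np.round(d["at"],4).tolist(),round(d["confidence"],2)) for d in r[:2]])
    return f
E
python3 - <<'E'
from h import *
s=observe();print({k:np.round(v,3).tolist() for k,v in s.items()})
look("top",save="top1.png");look("side",save="side1.png")
E
```

```text
pics
{'time_s': 0.0, 'joint_positions': [1.254, 0.312, 0.014, 1.513, -0.004, 1.319, -0.027], 'qvel': [-0.001, 0.0, -0.001, -0.0, -0.001, -0.0, -0.001], 'joint_efforts': [-0.0, -37.991, 0.146, -23.059, 0.012, 0.014, -0.0], 'tcp_pos': [0.149, -0.529, 0.194], 'tcp_rot': [-3.11, -0.43, 0.001], 'contact_force': [0.444, 0.431, -0.147], 'torque': [0.018, 0.0, 0.015], 'grasp_force': 0.0, 'gripper_width': 0.998}
top nut_seat [([0.5429, 0.0613, 0.0031], 0.65)]
top wrench [([0.5415, 0.0698, 0.0049], 0.72)]
top knurl_top [([0.5709, 0.0397, 0.0232], 0.76), ([0.5348, 0.0558, 0.0137], 0.37)]
top jaw_face [([0.5351, 0.0546, 0.0163], 0.62)]
top handle_end [([0.6616, -0.1171, 0.0179], 0.74)]
top sand_block [([0.4715, 0.2889, 0.0076], 0.76)]
top brush []
top offcut [([0.6517, 0.1099, 0.0068], 0.84)]
side nut_seat [([0.5457, 0.0636, 0.006], 0.69)]
side wrench [([0.5471, 0.0625, 0.0066], 0.77)]
side knurl_top [([0.5699, 0.039, 0.0306], 0.84), ([0.6614, -0.1171, 0.0175], 0.7)]
side jaw_face [([0.5321, 0.0542, 0.0139], 0.84), ([0.5446, 0.0615, 0.0049], 0.48)]
side handle_end [([0.6619, -0.1201, 0.02], 0.94)]
side sand_block [([0.4702, 0.2858, 0.0064], 0.77)]
side brush [([0.617, 0.2855, 0.0018], 0.63)]
side offcut [([0.6579, 0.1136, 0.0047], 0.95)]
```

View pics/top1.png

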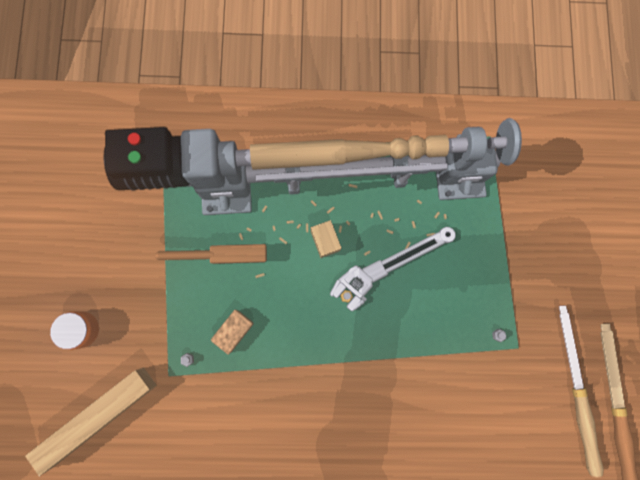

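View pics/side1.png

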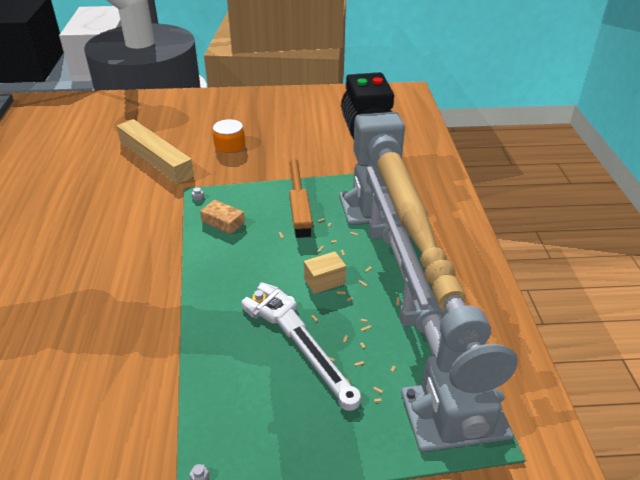

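The top view shows the wrench head at about px (345,290), with the handle running to the eye at (448,235). The side view agrees, with the head at (265,300) and the eye at (350,398). The network points fit the given geometry: wrench x axis at about -39°, knurl at about (0.5705, 0.041). Next I go above the knurl with the fingers shut.

```bash
cat >> h.py <<'E'
from scipy.spatial.transform import Rotation as Ro
def goto(x,y,z,tx=None):
    """delta from measured pose (cm, tool axes) to world point; yaw so tool x points to world angle tx (deg)"""
    s=observe();R=Ro.from_rotvec(s["tcp_rot"]).as_matrix()
    d=R.T@(np.array([x,y,z])-s["tcp_pos"])*100
    a=np.degrees(np.arctan2(R[1,0],R[0,0]))
    print("t",round(s["time_s"],2),"d",np.round(d,2),"toolx",round(a,2),"yaw",None if tx is None else round(-((tx-a+180)%360-180),1), "tcp",np.round(s["tcp_pos"],4),"tiltz",np.round(R[:,2],3))
E
python3 - <<'E'
from h import *
goto(0.5705,0.041,0.13,140.6)
E
```

```text
t 0.9 d [ 56.02 -43.46   6.54] toolx 15.75 yaw -124.8 tcp [ 0.1493 -0.5294  0.1954] tiltz [ 0. -0. -1.]
```

Call:
{"fn": "send_rows", "kwargs": {"targets": [{"dx": 7,"dy": -5.4,"dz": 0,"yaw": -10,"jaw": 0},{"dx": 11,"dy": -8.5,"dz": 0,"yaw": -20,"jaw": 0},{"dx": 15,"dy": -11.6,"dz": 0,"yaw": -30,"jaw": 0},{"dx": 19,"dy": -14.7,"dz": 0,"yaw": -40,"jaw": 0},{"dx": 23,"dy": -17.8,"dz": 0,"yaw": -50,"jaw": 0},{"dx": 27,"dy": -21,"dz": 0,"yaw": -60,"jaw": 0},{"dx": 31,"dy": -24,"dz": 0,"yaw": -70,"jaw": 0},{"dx": 35,"dy": -27,"dz": 0,"yaw": -80,"jaw": 0}]}}

```text
time_s: 1.9
tcp_pos: [0.4138, -0.1734, 0.1957]
tcp_rot: [2.1, 2.335, -0.0]
contact_force: [0.5, -0.8, 0.5]
gripper_width: -0.001
grasp_force: 0.0
```

```bash
python3 - <<'E'
from h import *
goto(0.5705,0.041,0.13,140.6); print(observe()["joint_positions"],observe()["gripper_width"])
E
```

```text
t 1.9 d [19.67 17.84  6.57] toolx 96.06 yaw -44.5 tcp [ 0.4138 -0.1734  0.1957] tiltz [ 0.001 -0.001 -1.   ]
[ 0.7826954   0.12793318 -0.46900422  1.75435315  0.06096627  1.27237931
  0.40485746] -0.0013104171496068323
```

Call:
{"fn": "send_rows", "kwargs": {"targets": [{"dx": 3.6,"dy": 3.3,"dz": 1,"yaw": -8},{"dx": 7.2,"dy": 6.6,"dz": 2,"yaw": -16},{"dx": 10.8,"dy": 9.8,"dz": 3,"yaw": -24},{"dx": 14.4,"dy": 13,"dz": 4,"yaw": -32},{"dx": 17.5,"dy": 15.9,"dz": 5,"yaw": -40},{"dx": 19.67,"dy": 17.84,"dz": 5.5,"yaw": -44.5},{"dx": 19.67,"dy": 17.84,"dz": 5.5,"yaw": -44.5},{"dx": 19.67,"dy": 17.84,"dz": 5.5,"yaw": -44.5}]}}

```text
invalid input at $.targets[0]: expected keys dx, dy, dz, yaw, jaw
```

```bash
python3 - <<'E'
from h import *
goto(0.5705,0.041,0.13,140.6); s=observe();print(s["joint_positions"],s["contact_force"])
look("wrist",save="w1.png")
E
```

```text
t 1.9 d [19.67 17.84  6.57] toolx 96.06 yaw -44.5 tcp [ 0.4138 -0.1734  0.1957] tiltz [ 0.001 -0.001 -1.   ]
[ 0.7826954   0.12793318 -0.46900422  1.75435315  0.06096627  1.27237931
  0.40485746] [ 0.45674305 -0.80134636  0.53736261]
wrist nut_seat []
wrist wrench []
wrist knurl_top []
wrist jaw_face []
wrist handle_end [([0.6601, -0.1178, 0.0178], 0.72)]
wrist sand_block []
wrist brush []
wrist offcut [([0.6596, -0.119, 0.0194], 0.37)]
```

View pics/w1.png

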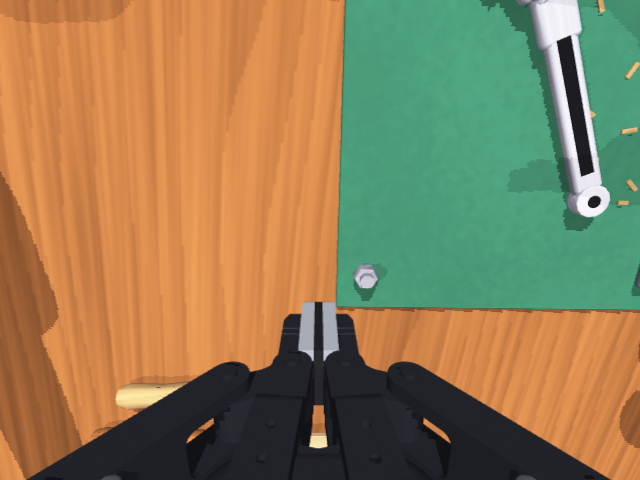

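The wrist view shows the wrench handle running from (555,10) to the eye at (592,200), and the shut fingers at (318,320). The last move was refused because the rows had no jaw value, so I resend it.

Call:
{"fn": "send_rows", "kwargs": {"targets": [{"dx": 3.6,"dy": 3.3,"dz": 1,"yaw": -8,"jaw": 0},{"dx": 7.2,"dy": 6.6,"dz": 2,"yaw": -16,"jaw": 0},{"dx": 10.8,"dy": 9.8,"dz": 3,"yaw": -24,"jaw": 0},{"dx": 14.4,"dy": 13,"dz": 4,"yaw": -32,"jaw": 0},{"dx": 17.5,"dy": 15.9,"dz": 5,"yaw": -40,"jaw": 0},{"dx": 19.67,"dy": 17.84,"dz": 5.5,"yaw": -44.5,"jaw": 0},{"dx": 19.67,"dy": 17.84,"dz": 5.5,"yaw": -44.5,"jaw": 0}]}}

```text
time_s: 3.22
tcp_pos: [0.5708, 0.041, 0.1395]
tcp_rot: [-1.064, -2.954, -0.002]
contact_force: [-0.1, -0.6, -0.1]
gripper_width: 0.0
grasp_force: 0.0
```

```bash
python3 - <<'E'
from h import *
goto(0.5705,0.041,0.13,140.6); s=observe();print(s["joint_positions"],s["contact_force"])
f=look("wrist",save="w2.png"); print(f["tool_from_camera"],f["fov_y"])
E
```

```text
t 3.23 d [ 0.02 -0.02  0.95] toolx 140.38 yaw -0.2 tcp [0.5708 0.041  0.1395] tiltz [-0.001  0.002 -1.   ]
[ 0.37496076  0.47811226 -0.68264957  1.51694843  0.30765805  1.25755445
  0.53109979] [-0.05593913 -0.56097228 -0.14397644]
wrist nut_seat [([0.5432, 0.0674, 0.0068], 0.97)]
wrist wrench [([0.5411, 0.0649, 0.0037], 0.58), ([0.5656, 0.0446, 0.0301], 0.49)]
wrist knurl_top [([0.5661, 0.045, 0.0295], 0.62)]
wrist jaw_face [([0.5368, 0.0554, 0.0163], 0.55)]
wrist handle_end []
wrist sand_block []
wrist brush [([0.6207, 0.2762, 0.0081], 0.94), ([0.5432, 0.0667, 0.0053], 0.51)]
wrist offcut [([0.6502, 0.1054, 0.0058], 0.58)]
[[ 3.02308762e-04 -9.46076576e-01 -3.23942929e-01  8.28065726e-02]
 [ 9.99999878e-01  1.59193069e-04  4.68292028e-04 -7.10302082e-04]
 [-3.91470650e-04 -3.23943030e-01  9.46076508e-01 -1.78969841e-01]
 [ 0.00000000e+00  0.00000000e+00  0.00000000e+00  1.00000000e+00]] 64.62665327212872
```

View pics/w2.png

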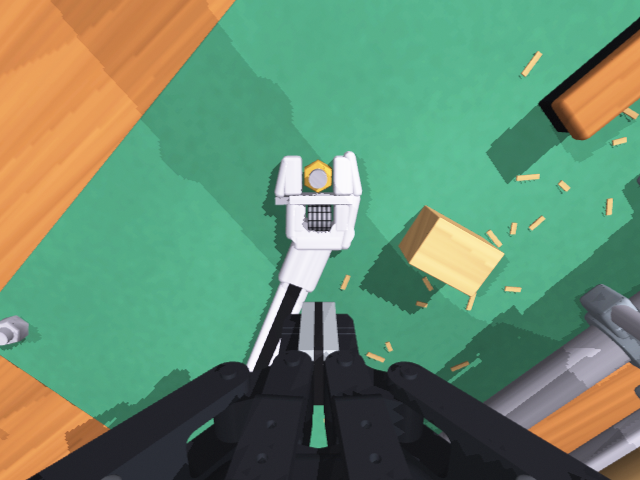

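The wrist view shows the stud top at (318,179), the knurl centred at (320,217), and the jaws open with a gap on the movable side (left). Now I back-project those pixels.

```bash
cat >> h.py <<'E'
def bp(f,s,uv,z):
    F=240/np.tan(np.radians(f["fov_y"])/2); T=np.array(f["tool_from_camera"])
    R=Ro.from_rotvec(s["tcp_rot"]).as_matrix()
    ray=R@T[:3,:3]@np.array([(uv[0]-f["cx"])/F,(uv[1]-f["cy"])/F,1]); o=R@T[:3,3]+s["tcp_pos"]
    return o+ray*(z-o[2])/ray[2]
E
python3 - <<'E'
from h import *
s=observe();f=grab_frame("wrist")
for n,uv,z in (("stud",(318,179),.028),("knurl",(320,217),.028),("knurlL",(306,217),.025),("knurlR",(334,217),.025),("eyejawL",(301,165),.023),("jawR",(334,165),.023),("nutL",(305,178),.019),("nutR",(332,178),.019)): print(n,np.round(bp(f,s,uv,z),4))
cv2.imwrite("pics/c1.png",cv2.resize(f["pixels"][140:260,250:390,::-1],None,fx=5,fy=5,interpolation=cv2.INTER_NEAREST))
E
```

```text
stud [0.543  0.0602 0.028 ]
knurl [0.5672 0.0421 0.028 ]
knurlL [0.5606 0.033  0.025 ]
knurlR [0.575  0.0502 0.025 ]
eyejawL [0.527  0.0565 0.023 ]
jawR [0.5433 0.0761 0.023 ]
nutL [0.537  0.0519 0.019 ]
nutR [0.5506 0.0683 0.019 ]
```

View pics/c1.png

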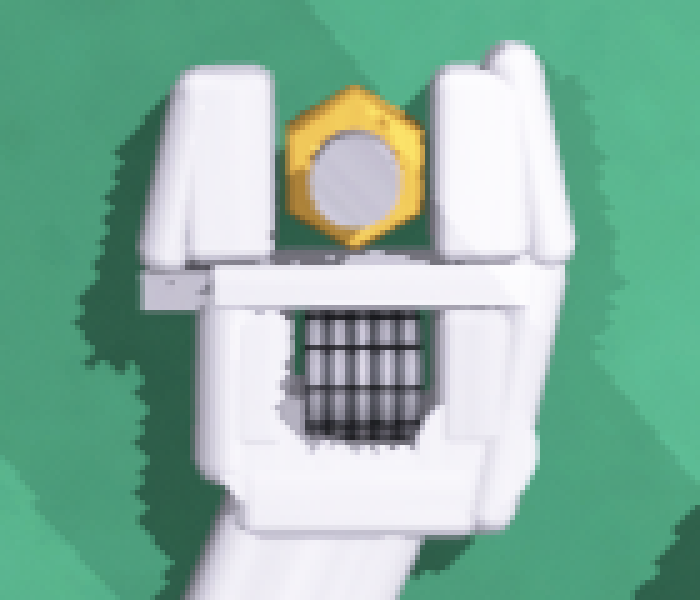

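Call:
{"fn": "send_rows", "kwargs": {"targets": [{"dx": -0.6,"dy": 0,"dz": 5,"yaw": 0,"jaw": 0},{"dx": -0.6,"dy": 0,"dz": 9,"yaw": 0,"jaw": 0},{"dx": -0.6,"dy": 0,"dz": 10.3,"yaw": 0,"jaw": 0},{"dx": -0.6,"dy": 0,"dz": 10.3,"yaw": 0,"jaw": 0},{"dx": -0.6,"dy": 0,"dz": 10.3,"yaw": 0,"jaw": 0}]}}

```text
time_s: 4.35
tcp_pos: [0.577, 0.0358, 0.0394]
tcp_rot: [1.067, 2.951, 0.003]
contact_force: [1.3, 0.1, 0.2]
gripper_width: 0.001
grasp_force: 0.0
```

```bash
python3 - <<'E'
from h import *
goto(0.5644,0.0463,0.028,140.4)
s=observe();print(np.round(s["contact_force"],2))
E
```

```text
t 4.35 d [ 1.64 -0.    1.13] toolx 140.26 yaw -0.1 tcp [0.577  0.0358 0.0394] tiltz [ 0.004  0.001 -1.   ]
[1.29 0.11 0.19]
```

Call:
{"fn": "send_rows", "kwargs": {"targets": [{"dx": 0,"dy": 0,"dz": 0.4,"yaw": 0,"jaw": 0},{"dx": 0,"dy": 0,"dz": 0.7,"yaw": 0,"jaw": 0},{"dx": 0,"dy": 0,"dz": 0.7,"yaw": 0,"jaw": 0},{"dx": 0,"dy": 0,"dz": 0.7,"yaw": 0,"jaw": 0}]}}

```text
time_s: 4.85
tcp_pos: [0.5753, 0.0352, 0.0304]
tcp_rot: [1.068, 2.954, 0.0]
contact_force: [0.0, -0.1, -0.5]
gripper_width: 0.002
grasp_force: 0.0
```

Call:
{"fn": "send_rows", "kwargs": {"targets": [{"dx": 0,"dy": 0,"dz": 0.1,"yaw": 0,"jaw": 0},{"dx": 0,"dy": 0,"dz": 0.1,"yaw": 0,"jaw": 0}]}}

```text
time_s: 5.1
tcp_pos: [0.5752, 0.0352, 0.0293]
tcp_rot: [-1.068, -2.954, 0.0]
contact_force: [0.2, 0.0, -0.7]
gripper_width: 0.001
grasp_force: 0.0
```

Call:
{"fn": "send_rows", "kwargs": {"targets": [{"dx": 0,"dy": 0,"dz": 0.1,"yaw": 0,"jaw": 0},{"dx": 0,"dy": 0,"dz": 0.1,"yaw": 0,"jaw": 0}]}}

```text
time_s: 5.35
tcp_pos: [0.5752, 0.0352, 0.0283]
tcp_rot: [-1.068, -2.954, 0.0]
contact_force: [-0.3, 0.6, 0.2]
gripper_width: -0.0
grasp_force: 0.0
```

Call:
{"fn": "send_rows", "kwargs": {"targets": [{"dx": 0,"dy": 0,"dz": 0.05,"yaw": 0,"jaw": 0},{"dx": 0,"dy": 0,"dz": 0.05,"yaw": 0,"jaw": 0}]}}

```text
time_s: 5.6
tcp_pos: [0.5752, 0.0352, 0.0278]
tcp_rot: [-1.068, -2.954, 0.0]
contact_force: [0.4, -0.1, -0.2]
gripper_width: -0.0
grasp_force: 0.0
```

Call:
{"fn": "send_rows", "kwargs": {"targets": [{"dx": 0,"dy": 0,"dz": 0.05,"yaw": 0,"jaw": 0},{"dx": 0,"dy": 0,"dz": 0.05,"yaw": 0,"jaw": 0}]}}

```text
time_s: 5.85
tcp_pos: [0.5752, 0.0353, 0.0274]
tcp_rot: [-1.068, -2.954, 0.0]
contact_force: [0.6, -0.5, -0.7]
gripper_width: 0.001
grasp_force: 0.0
```

Call:
{"fn": "send_rows", "kwargs": {"targets": [{"dx": 0,"dy": 0,"dz": 0.03,"yaw": 0,"jaw": 0},{"dx": 0,"dy": 0,"dz": 0.03,"yaw": 0,"jaw": 0}]}}

```text
time_s: 6.1
tcp_pos: [0.5752, 0.0352, 0.0271]
tcp_rot: [-1.068, -2.954, 0.0]
contact_force: [-0.9, -0.2, -0.3]
gripper_width: -0.003
grasp_force: 0.0
```

Call:
{"fn": "send_rows", "kwargs": {"targets": [{"dx": 0,"dy": 0,"dz": 0.03,"yaw": 0,"jaw": 0},{"dx": 0,"dy": 0,"dz": 0.03,"yaw": 0,"jaw": 0}]}}

```text
time_s: 6.35
tcp_pos: [0.5752, 0.0352, 0.0267]
tcp_rot: [-1.068, -2.954, 0.0]
contact_force: [0.0, -0.6, 0.4]
gripper_width: 0.001
grasp_force: 0.0
```

Call:
{"fn": "send_rows", "kwargs": {"targets": [{"dx": 0,"dy": 0,"dz": -0.25,"yaw": 0,"jaw": 0},{"dx": 0.45,"dy": 0,"dz": -0.25,"yaw": 0,"jaw": 0},{"dx": 0.45,"dy": 0,"dz": -0.15,"yaw": 0,"jaw": 0},{"dx": 0.45,"dy": 0,"dz": -0.15,"yaw": 0,"jaw": 0}]}}

```text
time_s: 6.85
tcp_pos: [0.5716, 0.0381, 0.0282]
tcp_rot: [-1.068, -2.954, 0.0]
contact_force: [-0.5, -1.0, 0.2]
gripper_width: 0.002
grasp_force: 0.0
```

Call:
{"fn": "send_rows", "kwargs": {"targets": [{"dx": 0,"dy": 0,"dz": 0.03,"yaw": 0,"jaw": 0},{"dx": 0,"dy": 0,"dz": 0.03,"yaw": 0,"jaw": 0}]}}

```text
time_s: 7.1
tcp_pos: [0.5718, 0.038, 0.0279]
tcp_rot: [-1.068, -2.954, 0.0]
contact_force: [-0.2, 0.2, -0.0]
gripper_width: -0.0
grasp_force: 0.0
```

Call:
{"fn": "send_rows", "kwargs": {"targets": [{"dx": 0,"dy": 0,"dz": 0.03,"yaw": 0,"jaw": 0},{"dx": 0,"dy": 0,"dz": 0.03,"yaw": 0,"jaw": 0}]}}

```text
time_s: 7.35
tcp_pos: [0.5718, 0.0381, 0.0276]
tcp_rot: [-1.068, -2.954, 0.0]
contact_force: [0.4, -0.1, -0.1]
gripper_width: 0.002
grasp_force: 0.0
```

Call:
{"fn": "send_rows", "kwargs": {"targets": [{"dx": 0,"dy": 0,"dz": 0.03,"yaw": 0,"jaw": 0},{"dx": 0,"dy": 0,"dz": 0.03,"yaw": 0,"jaw": 0}]}}

```text
time_s: 7.6
tcp_pos: [0.5718, 0.0381, 0.0273]
tcp_rot: [-1.068, -2.954, 0.0]
contact_force: [0.3, 0.6, 0.3]
gripper_width: -0.002
grasp_force: 0.0
```

Call:
{"fn": "send_rows", "kwargs": {"targets": [{"dx": 0,"dy": 0,"dz": -0.15,"yaw": 0,"jaw": 0},{"dx": 0.35,"dy": 0,"dz": -0.15,"yaw": 0,"jaw": 0},{"dx": 0.35,"dy": 0,"dz": -0.05,"yaw": 0,"jaw": 0},{"dx": 0.35,"dy": 0,"dz": -0.05,"yaw": 0,"jaw": 0}]}}

```text
time_s: 8.1
tcp_pos: [0.569, 0.0404, 0.0278]
tcp_rot: [-1.068, -2.954, 0.0]
contact_force: [-0.1, -0.6, 0.9]
gripper_width: 0.001
grasp_force: 0.0
```

Call:
{"fn": "send_rows", "kwargs": {"targets": [{"dx": 0,"dy": 0,"dz": 0.04,"yaw": 0,"jaw": 0},{"dx": 0,"dy": 0,"dz": 0.04,"yaw": 0,"jaw": 0}]}}

```text
time_s: 8.35
tcp_pos: [0.5691, 0.0403, 0.0274]
tcp_rot: [-1.068, -2.954, 0.0]
contact_force: [0.2, -0.2, -0.9]
gripper_width: -0.003
grasp_force: 0.0
```

Call:
{"fn": "send_rows", "kwargs": {"targets": [{"dx": 0,"dy": 0,"dz": 0.04,"yaw": 0,"jaw": 0},{"dx": 0,"dy": 0,"dz": 0.04,"yaw": 0,"jaw": 0}]}}

```text
time_s: 8.6
tcp_pos: [0.5691, 0.0404, 0.027]
tcp_rot: [-1.068, -2.954, 0.0]
contact_force: [-0.1, -1.1, -0.0]
gripper_width: -0.0
grasp_force: 0.0
```

Call:
{"fn": "send_rows", "kwargs": {"targets": [{"dx": 0,"dy": 0,"dz": 0.04,"yaw": 0,"jaw": 0},{"dx": 0,"dy": 0,"dz": 0.04,"yaw": 0,"jaw": 0}]}}

```text
time_s: 8.85
tcp_pos: [0.5691, 0.0403, 0.0266]
tcp_rot: [-1.068, -2.954, 0.0]
contact_force: [0.2, 0.9, -0.3]
gripper_width: -0.002
grasp_force: 0.0
```

```bash
python3 - <<'E'
from h import *
f=look("wrist",("nut_seat","knurl_top","jaw_face","wrench")); g=grab_frame("side"); 
a=cv2.resize(f["pixels"][200:400,230:410],None,fx=3,fy=3);b=cv2.resize(g["pixels"][240:390,190:340],None,fx=4,fy=4)[:600,:]
# predicted TCP in side
s=observe();F=240/np.tan(np.radians(g["fov_y"])/2)
for X in (s["tcp_pos"],[.569,.0425,.028]):
    c=g["R"]@np.array(X)+g["t"];print(F*c[0]/c[2]+g["cx"],F*c[1]/c[2]+g["cy"])
h=min(a.shape[0],b.shape[0]);o=np.hstack([a[:h],b[:h]]);o=cv2.resize(o,None,fx=.69,fy=.69);print(o.shape)
cv2.imwrite("pics/c2.png",o[:,:,::-1])
E
```

```text
wrist nut_seat [([0.545, 0.0673, 0.007], 0.63)]
wrist knurl_top [([0.5634, 0.046, 0.0254], 0.64)]
wrist jaw_face [([0.5325, 0.0542, 0.017], 0.72)]
wrist wrench []
276.0889930910646 303.18524139861177
275.9764169312364 301.6681819842848
(414, 787, 3)
```

View pics/c2.png

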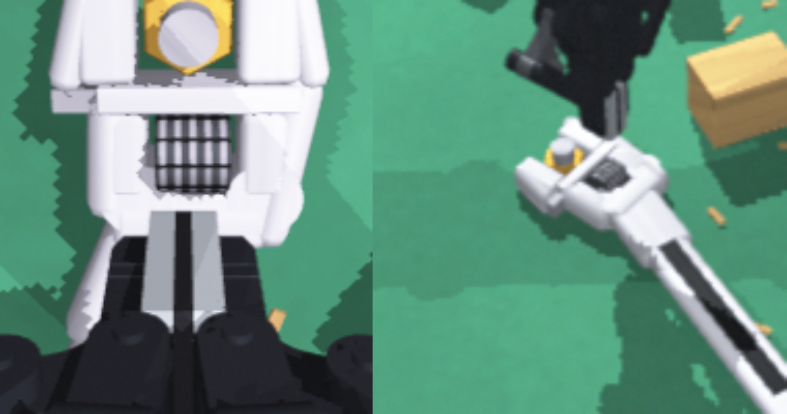

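The left half (wrist) shows the fingertips at crop (185,212), on the handle side of the knurl at (193,153). The right half (side) shows the fingertip at (612,140), well above the knurl at (608,177). The tip looks higher than the reported TCP, so I'll quantify that.

```bash
python3 - <<'E'
from h import *
g=grab_frame("side");s=observe();F=240/np.tan(np.radians(g["fov_y"])/2);print(g["fov_y"])
for dz in (0,.005,.01,.015,.02,.025):
    c=g["R"]@(s["tcp_pos"]+[0,0,dz])+g["t"];print(dz,F*c[0]/c[2]+g["cx"],F*c[1]/c[2]+g["cy"])
f=grab_frame("wrist");T=np.linalg.inv(f["tool_from_camera"]);F=240/np.tan(np.radians(f["fov_y"])/2)
for x in(-.011,0,.011):
  for z in (0,-.01,-.02):
    c=T@[x,0,z,1];print(x,z,F*c[0]/c[2]+f["cx"],F*c[1]/c[2]+f["cy"])
print(s["tcp_pos"],s["gripper_width"],s["joint_positions"])
E
```

```text
42.9156206640924
0 276.09413517802705 303.1572839517315
0.005 275.959350844313 300.968766640173
0.01 275.82369108406647 298.7660348715733
0.015 275.68714734063434 296.54894971002784
0.02 275.54971094548574 294.31737040305086
0.025 275.4113731163774 292.07115435178906
-0.011 0 319.2769666482044 302.07524885179157
-0.011 -0.01 319.3425579897932 311.44375890034894
-0.011 -0.02 319.41501437580285 321.7928135769409
0 0 319.30444876609334 283.0047961088766
0 -0.01 319.37268487225384 291.58566558402083
0 -0.02 319.44820643521444 301.08270037670627
0.011 0 319.3329479110414 263.22860567325756
0.011 -0.01 319.40398425751187 270.95471865449565
0.011 -0.02 319.4827606670203 279.52266267694733
[0.56911765 0.04040448 0.02670034] 0.000186451964917528 [ 0.34334614  0.58551108 -0.63300047  1.65850465  0.39181439  1.02759715
  0.4612082 ]
```

Call:
{"fn": "send_rows", "kwargs": {"targets": [{"dx": 0.2,"dy": 0,"dz": 0.1,"yaw": 0,"jaw": 0},{"dx": 0.2,"dy": 0,"dz": 0.2,"yaw": 0,"jaw": 0},{"dx": 0.2,"dy": 0,"dz": 0.2,"yaw": 0,"jaw": 0}]}}

```text
time_s: 9.62
tcp_pos: [0.5674, 0.0416, 0.0245]
tcp_rot: [-1.068, -2.954, 0.0]
contact_force: [-0.1, 0.8, -0.1]
gripper_width: 0.002
grasp_force: 0.0
```

Call:
{"fn": "send_rows", "kwargs": {"targets": [{"dx": 0,"dy": 0,"dz": 0.15,"yaw": 0,"jaw": 0},{"dx": 0,"dy": 0,"dz": 0.3,"yaw": 0,"jaw": 0},{"dx": 0,"dy": 0,"dz": 0.3,"yaw": 0,"jaw": 0}]}}

```text
time_s: 10.0
tcp_pos: [0.5674, 0.0416, 0.0215]
tcp_rot: [-1.068, -2.954, 0.0]
contact_force: [-0.2, -0.3, -0.3]
gripper_width: -0.0
grasp_force: 0.0
```

```bash
python3 - <<'E'
from h import *
f=grab_frame("wrist"); g=grab_frame("side"); 
a=cv2.resize(f["pixels"][200:350,240:390],None,fx=4,fy=4);b=cv2.resize(g["pixels"][250:350,220:320],None,fx=6,fy=6)
o=cv2.resize(np.hstack([a,b]),(800,400))
cv2.imwrite("pics/c3.png",o[:,:,::-1])
E
```

```text
(no output)
```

View pics/c3.png

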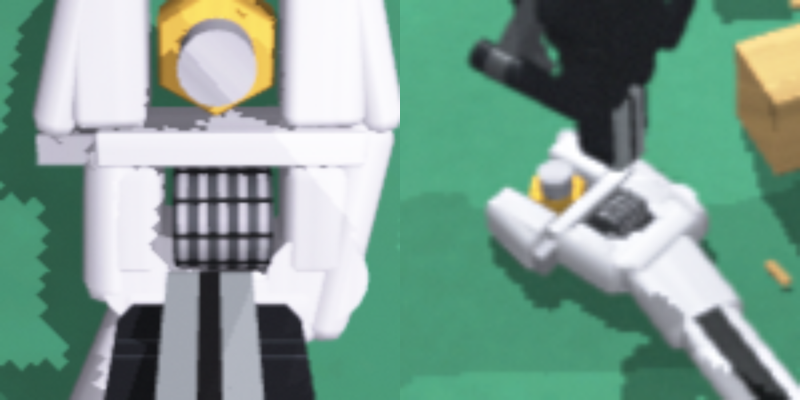

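The wrist crop shows the knurl at (222,218) with the tips' edge at (210,272). In the side crop the tip at (628,167) is still clear above the head, so I keep descending with the force guard.

Call:
{"fn": "send_rows", "kwargs": {"targets": [{"dx": 0,"dy": 0,"dz": 0.1,"yaw": 0,"jaw": 0},{"dx": 0,"dy": 0,"dz": 0.2,"yaw": 0,"jaw": 0},{"dx": 0,"dy": 0,"dz": 0.2,"yaw": 0,"jaw": 0}]}}

```text
time_s: 10.48
tcp_pos: [0.5675, 0.0416, 0.0196]
tcp_rot: [-1.068, -2.954, 0.0]
contact_force: [0.3, 0.5, 0.5]
gripper_width: 0.003
grasp_force: 0.0
```

Call:
{"fn": "send_rows", "kwargs": {"targets": [{"dx": 0,"dy": 0,"dz": 0.1,"yaw": 0,"jaw": 0},{"dx": 0,"dy": 0,"dz": 0.2,"yaw": 0,"jaw": 0},{"dx": 0,"dy": 0,"dz": 0.2,"yaw": 0,"jaw": 0}]}}

```text
time_s: 10.85
tcp_pos: [0.5675, 0.0416, 0.0175]
tcp_rot: [-1.068, -2.954, 0.0]
contact_force: [-0.5, 0.1, 0.9]
gripper_width: -0.003
grasp_force: 0.0
```

Call:
{"fn": "send_rows", "kwargs": {"targets": [{"dx": 0,"dy": 0,"dz": 0.1,"yaw": 0,"jaw": 0},{"dx": 0,"dy": 0,"dz": 0.2,"yaw": 0,"jaw": 0},{"dx": 0,"dy": 0,"dz": 0.2,"yaw": 0,"jaw": 0}]}}

```text
time_s: 11.22
tcp_pos: [0.5675, 0.0416, 0.0155]
tcp_rot: [-1.068, -2.954, 0.0]
contact_force: [-0.6, -0.3, -0.3]
gripper_width: 0.002
grasp_force: 0.0
```

Call:
{"fn": "send_rows", "kwargs": {"targets": [{"dx": 0,"dy": 0,"dz": 0.1,"yaw": 0,"jaw": 0},{"dx": 0,"dy": 0,"dz": 0.2,"yaw": 0,"jaw": 0},{"dx": 0,"dy": 0,"dz": 0.2,"yaw": 0,"jaw": 0}]}}

```text
time_s: 11.6
tcp_pos: [0.5674, 0.0416, 0.0135]
tcp_rot: [-1.068, -2.954, 0.0]
contact_force: [-0.4, -0.3, -0.5]
gripper_width: -0.001
grasp_force: 0.0
```

Call:
{"fn": "send_rows", "kwargs": {"targets": [{"dx": 0,"dy": 0,"dz": 0.1,"yaw": 0,"jaw": 0},{"dx": 0,"dy": 0,"dz": 0.15,"yaw": 0,"jaw": 0},{"dx": 0,"dy": 0,"dz": 0.15,"yaw": 0,"jaw": 0}]}}

```text
time_s: 11.98
tcp_pos: [0.5675, 0.0416, 0.0121]
tcp_rot: [-1.068, -2.954, 0.0]
contact_force: [-0.9, -0.6, 0.5]
gripper_width: 0.0
grasp_force: 0.0
```

```bash
python3 - <<'E'
from h import *
f=look("wrist",("nut_seat","knurl_top","handle_end")); g=grab_frame("side"); 
look("top",("knurl_top","nut_seat","handle_end"))
a=cv2.resize(f["pixels"][200:350,240:390],None,fx=4,fy=4);b=cv2.resize(g["pixels"][250:350,220:320],None,fx=6,fy=6)
o=cv2.resize(np.hstack([a,b]),(800,400))
cv2.imwrite("pics/c4.png",o[:,:,::-1])
E
```

```text
wrist nut_seat [([0.5447, 0.07, 0.0088], 0.93)]
wrist knurl_top [([0.5648, 0.0436, 0.0273], 0.78)]
wrist handle_end []
top knurl_top [([0.5698, 0.0414, 0.0229], 0.81)]
top nut_seat [([0.5418, 0.059, 0.0088], 0.58)]
top handle_end [([0.6611, -0.1198, 0.0181], 0.72)]
```

View pics/c4.png

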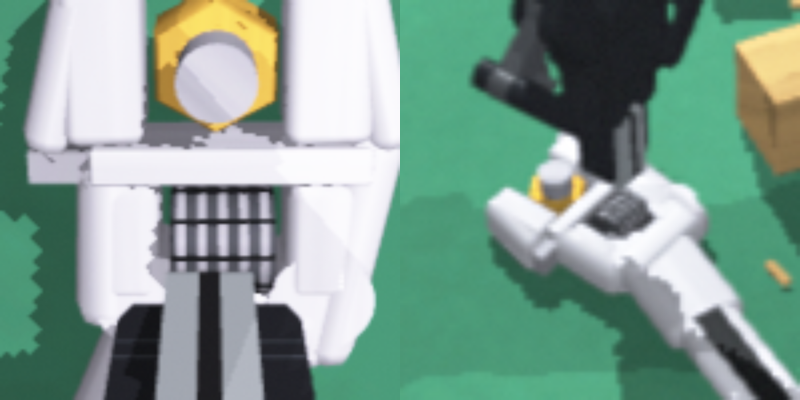

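The side crop shows the tip at (627,185) and the knurl top at (620,205), leaving about 10 mm still to go.

Call:
{"fn": "send_rows", "kwargs": {"targets": [{"dx": 0,"dy": 0,"dz": 0.2,"yaw": 0,"jaw": 0},{"dx": 0,"dy": 0,"dz": 0.4,"yaw": 0,"jaw": 0},{"dx": 0,"dy": 0,"dz": 0.4,"yaw": 0,"jaw": 0}]}}

```text
time_s: 12.8
tcp_pos: [0.5673, 0.0416, 0.0079]
tcp_rot: [-1.068, -2.954, 0.0]
contact_force: [-0.5, 0.7, -0.5]
gripper_width: 0.005
grasp_force: 0.0
```

Call:
{"fn": "send_rows", "kwargs": {"targets": [{"dx": 0,"dy": 0,"dz": 0.1,"yaw": 0,"jaw": 0},{"dx": 0,"dy": 0,"dz": 0.15,"yaw": 0,"jaw": 0},{"dx": 0,"dy": 0,"dz": 0.15,"yaw": 0,"jaw": 0}]}}

```text
time_s: 13.18
tcp_pos: [0.5675, 0.0416, 0.0066]
tcp_rot: [-1.068, -2.954, 0.0]
contact_force: [-0.2, 0.3, 0.0]
gripper_width: 0.004
grasp_force: 0.0
```

Call:
{"fn": "send_rows", "kwargs": {"targets": [{"dx": 0,"dy": 0,"dz": 0.1,"yaw": 0,"jaw": 0},{"dx": 0,"dy": 0,"dz": 0.15,"yaw": 0,"jaw": 0},{"dx": 0,"dy": 0,"dz": 0.15,"yaw": 0,"jaw": 0}]}}

```text
time_s: 13.55
tcp_pos: [0.5675, 0.0416, 0.0051]
tcp_rot: [-1.068, -2.954, 0.0]
contact_force: [0.2, 0.3, -0.2]
gripper_width: -0.002
grasp_force: 0.0
```

Call:
{"fn": "send_rows", "kwargs": {"targets": [{"dx": 0,"dy": 0,"dz": 0.1,"yaw": 0,"jaw": 0},{"dx": 0,"dy": 0,"dz": 0.1,"yaw": 0,"jaw": 0}]}}

```text
time_s: 13.8
tcp_pos: [0.5675, 0.0416, 0.0041]
tcp_rot: [-1.068, -2.954, 0.0]
contact_force: [0.7, 0.7, -0.2]
gripper_width: 0.002
grasp_force: 0.0
```

Call:
{"fn": "send_rows", "kwargs": {"targets": [{"dx": 0,"dy": 0,"dz": 0.1,"yaw": 0,"jaw": 0},{"dx": 0,"dy": 0,"dz": 0.1,"yaw": 0,"jaw": 0}]}}

```text
time_s: 14.05
tcp_pos: [0.5675, 0.0416, 0.0031]
tcp_rot: [-1.068, -2.954, 0.0]
contact_force: [-0.3, -0.1, -0.7]
gripper_width: -0.0
grasp_force: 0.0
```

Call:
{"fn": "send_rows", "kwargs": {"targets": [{"dx": 0,"dy": 0,"dz": 0.1,"yaw": 0,"jaw": 0},{"dx": 0,"dy": 0,"dz": 0.1,"yaw": 0,"jaw": 0}]}}

```text
time_s: 14.3
tcp_pos: [0.5675, 0.0416, 0.0021]
tcp_rot: [-1.068, -2.954, 0.0]
contact_force: [0.3, -0.7, -0.3]
gripper_width: -0.002
grasp_force: 0.0
```

Call:
{"fn": "send_rows", "kwargs": {"targets": [{"dx": 0,"dy": 0,"dz": 0.1,"yaw": 0,"jaw": 0},{"dx": 0,"dy": 0,"dz": 0.1,"yaw": 0,"jaw": 0}]}}

```text
time_s: 14.55
tcp_pos: [0.5675, 0.0416, 0.0011]
tcp_rot: [-1.068, -2.954, 0.0]
contact_force: [0.4, 0.8, 0.5]
gripper_width: -0.001
grasp_force: 0.0
```

Call:
{"fn": "send_rows", "kwargs": {"targets": [{"dx": 0,"dy": 0,"dz": 0.1,"yaw": 0,"jaw": 0},{"dx": 0,"dy": 0,"dz": 0.1,"yaw": 0,"jaw": 0}]}}

```text
time_s: 14.8
tcp_pos: [0.5675, 0.0416, 0.0001]
tcp_rot: [-1.068, -2.954, 0.0]
contact_force: [-1.0, -0.2, 0.0]
gripper_width: 0.004
grasp_force: 0.0
```

Call:
{"fn": "send_rows", "kwargs": {"targets": [{"dx": 0,"dy": 0,"dz": 0.1,"yaw": 0,"jaw": 0},{"dx": 0,"dy": 0,"dz": 0.1,"yaw": 0,"jaw": 0}]}}

```text
time_s: 15.05
tcp_pos: [0.5675, 0.0416, -0.0009]
tcp_rot: [-1.068, -2.954, 0.0]
contact_force: [-0.8, 0.8, -0.2]
gripper_width: 0.001
grasp_force: 0.0
```

```bash
python3 - <<'E'
from h import *
f=grab_frame("wrist"); g=grab_frame("side"); 
a=cv2.resize(f["pixels"][200:350,240:390],None,fx=4,fy=4);b=cv2.resize(g["pixels"][260:340,240:320],(600,600),interpolation=cv2.INTER_CUBIC)
o=cv2.resize(np.hstack([a,b]),(800,400))
cv2.imwrite("pics/c5.png",o[:,:,::-1])
E
```

```text
(no output)
```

View pics/c5.png

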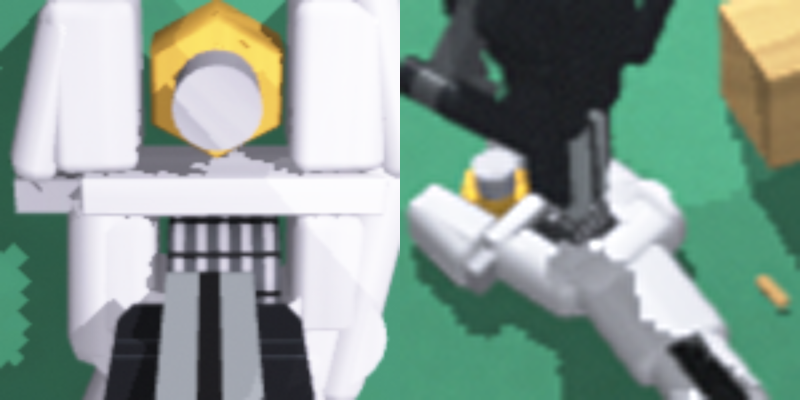

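The side crop now shows the tip at (585,212), right at the knurl, so contact is close. I go in finer steps.

Call:
{"fn": "send_rows", "kwargs": {"targets": [{"dx": 0,"dy": 0,"dz": 0.06,"yaw": 0,"jaw": 0},{"dx": 0,"dy": 0,"dz": 0.06,"yaw": 0,"jaw": 0}]}}

```text
time_s: 15.4
tcp_pos: [0.5675, 0.0416, -0.0015]
tcp_rot: [-1.068, -2.954, 0.0]
contact_force: [-0.2, -0.4, 1.1]
gripper_width: 0.005
grasp_force: 0.0
```

Call:
{"fn": "send_rows", "kwargs": {"targets": [{"dx": 0,"dy": 0,"dz": 0.06,"yaw": 0,"jaw": 0},{"dx": 0,"dy": 0,"dz": 0.06,"yaw": 0,"jaw": 0}]}}

```text
time_s: 15.65
tcp_pos: [0.5675, 0.0416, -0.0021]
tcp_rot: [-1.068, -2.954, 0.0]
contact_force: [-0.1, 0.2, -0.1]
gripper_width: 0.003
grasp_force: 0.0
```

Call:
{"fn": "send_rows", "kwargs": {"targets": [{"dx": 0,"dy": 0,"dz": 0.06,"yaw": 0,"jaw": 0},{"dx": 0,"dy": 0,"dz": 0.06,"yaw": 0,"jaw": 0}]}}

```text
time_s: 15.9
tcp_pos: [0.5675, 0.0416, -0.0027]
tcp_rot: [-1.068, -2.954, 0.0]
contact_force: [0.6, -0.7, -0.3]
gripper_width: -0.001
grasp_force: 0.0
```

Call:
{"fn": "send_rows", "kwargs": {"targets": [{"dx": 0,"dy": 0,"dz": 0.06,"yaw": 0,"jaw": 0},{"dx": 0,"dy": 0,"dz": 0.06,"yaw": 0,"jaw": 0}]}}

```text
time_s: 16.15
tcp_pos: [0.5675, 0.0416, -0.0033]
tcp_rot: [-1.068, -2.954, 0.0]
contact_force: [-0.3, -0.3, -0.2]
gripper_width: 0.001
grasp_force: 0.0
```

Call:
{"fn": "send_rows", "kwargs": {"targets": [{"dx": 0,"dy": 0,"dz": 0.1,"yaw": 0,"jaw": 0},{"dx": 0,"dy": 0,"dz": 0.1,"yaw": 0,"jaw": 0}]}}

```text
time_s: 16.4
tcp_pos: [0.5675, 0.0416, -0.0043]
tcp_rot: [-1.068, -2.954, 0.0]
contact_force: [-0.2, -0.1, -0.1]
gripper_width: -0.0
grasp_force: 0.0
```

Call:
{"fn": "send_rows", "kwargs": {"targets": [{"dx": 0,"dy": 0,"dz": 0.05,"yaw": 0,"jaw": 0},{"dx": 0,"dy": 0,"dz": 0.05,"yaw": 0,"jaw": 0}]}}

```text
time_s: 16.65
tcp_pos: [0.5675, 0.0416, -0.0047]
tcp_rot: [-1.068, -2.954, 0.0]
contact_force: [-0.3, 0.3, -0.1]
gripper_width: 0.002
grasp_force: 0.0
```

Call:
{"fn": "send_rows", "kwargs": {"targets": [{"dx": 0,"dy": 0,"dz": 0.08,"yaw": 0,"jaw": 0},{"dx": 0,"dy": 0,"dz": 0.08,"yaw": 0,"jaw": 0}]}}

```text
time_s: 16.9
tcp_pos: [0.5675, 0.0416, -0.0056]
tcp_rot: [-1.068, -2.954, 0.0]
contact_force: [-0.0, 0.6, 0.4]
gripper_width: 0.0
grasp_force: 0.0
```

Call:
{"fn": "send_rows", "kwargs": {"targets": [{"dx": 0,"dy": 0,"dz": 0.06,"yaw": 0,"jaw": 0},{"dx": 0,"dy": 0,"dz": 0.06,"yaw": 0,"jaw": 0}]}}

```text
time_s: 17.15
tcp_pos: [0.5676, 0.0416, -0.0062]
tcp_rot: [-1.068, -2.954, 0.0]
contact_force: [0.1, 0.1, -0.2]
gripper_width: -0.001
grasp_force: 0.0
```

Call:
{"fn": "send_rows", "kwargs": {"targets": [{"dx": 0,"dy": 0,"dz": 0.1,"yaw": 0,"jaw": 0},{"dx": 0,"dy": 0,"dz": 0.1,"yaw": 0,"jaw": 0}]}}

```text
time_s: 17.4
tcp_pos: [0.5675, 0.0416, -0.0072]
tcp_rot: [-1.068, -2.954, 0.0]
contact_force: [-0.1, 0.5, -0.2]
gripper_width: 0.001
grasp_force: 0.0
```

Call:
{"fn": "send_rows", "kwargs": {"targets": [{"dx": 0,"dy": 0,"dz": 0.06,"yaw": 0,"jaw": 0},{"dx": 0,"dy": 0,"dz": 0.06,"yaw": 0,"jaw": 0}]}}

```text
time_s: 17.65
tcp_pos: [0.5676, 0.0416, -0.0077]
tcp_rot: [1.068, 2.954, -0.0]
contact_force: [-0.4, 0.9, 0.4]
gripper_width: -0.0
grasp_force: 0.1
```

Call:
{"fn": "send_rows", "kwargs": {"targets": [{"dx": 0,"dy": 0,"dz": 0.05,"yaw": 0,"jaw": 0},{"dx": 0,"dy": 0,"dz": 0.05,"yaw": 0,"jaw": 0}]}}

```text
time_s: 17.9
tcp_pos: [0.5677, 0.0416, -0.0078]
tcp_rot: [1.068, 2.954, -0.0]
contact_force: [-0.8, 0.1, 3.6]
gripper_width: -0.004
grasp_force: 1.8
```

Call:
{"fn": "send_rows", "kwargs": {"targets": [{"dx": 0,"dy": 0,"dz": 0.05,"yaw": 0,"jaw": 0},{"dx": 0,"dy": 0,"dz": 0.05,"yaw": 0,"jaw": 0}]}}

```text
time_s: 18.15
tcp_pos: [0.5677, 0.0417, -0.0079]
tcp_rot: [1.068, 2.954, -0.0]
contact_force: [-2.0, -0.9, 6.3]
gripper_width: -0.003
grasp_force: 3.3
```

Contact is at TCP z of about -0.0077, with a stiffness of about 6 N/mm. I ease to about 5 N and stroke towards the nut.

Call:
{"fn": "send_rows", "kwargs": {"targets": [{"dx": 0,"dy": 0,"dz": -0.02,"yaw": 0,"jaw": 0},{"dx": 0.2,"dy": 0,"dz": -0.02,"yaw": 0,"jaw": 0},{"dx": 0.4,"dy": 0,"dz": -0.02,"yaw": 0,"jaw": 0}]}}

```text
time_s: 18.52
tcp_pos: [0.566, 0.0431, -0.0079]
tcp_rot: [1.068, 2.951, -0.0]
contact_force: [0.8, -2.5, 5.2]
gripper_width: 0.002
grasp_force: 2.5
```

Call:
{"fn": "send_rows", "kwargs": {"targets": [{"dx": 0.2,"dy": 0,"dz": 0,"yaw": 0,"jaw": 0}]}}

```text
time_s: 18.65
tcp_pos: [0.5641, 0.0446, -0.0079]
tcp_rot: [1.068, 2.952, -0.0]
contact_force: [1.2, -3.3, 5.3]
gripper_width: 0.001
grasp_force: 2.8
```

Call:
{"fn": "send_rows", "kwargs": {"targets": [{"dx": 0.1,"dy": 0,"dz": 0,"yaw": 0,"jaw": 0}]}}

```text
time_s: 18.77
tcp_pos: [0.5632, 0.0454, -0.0079]
tcp_rot: [1.068, 2.952, -0.0]
contact_force: [1.1, -2.4, 5.7]
gripper_width: 0.002
grasp_force: 2.8
```

Call:
{"fn": "send_rows", "kwargs": {"targets": [{"dx": 0.1,"dy": 0,"dz": 0,"yaw": 0,"jaw": 0}]}}

```text
time_s: 18.9
tcp_pos: [0.5624, 0.046, -0.0079]
tcp_rot: [1.068, 2.952, -0.0]
contact_force: [0.6, -1.4, 5.3]
gripper_width: -0.002
grasp_force: 2.8
```

```bash
python3 - <<'E'
from h import *
f=look("wrist",("nut_seat","jaw_face","knurl_top"))
cv2.imwrite("pics/n1.png",f["pixels"][:,:,::-1])
E
```

```text
wrist nut_seat [([0.5468, 0.0658, 0.0075], 0.55)]
wrist jaw_face [([0.5335, 0.0564, 0.0139], 0.68)]
wrist knurl_top []
```

Call:
{"fn": "send_rows", "kwargs": {"targets": [{"dx": 0,"dy": 0,"dz": -0.3,"yaw": 0,"jaw": 0},{"dx": -1.4,"dy": 0,"dz": -0.3,"yaw": 0,"jaw": 0},{"dx": -1.4,"dy": 0,"dz": -0.1,"yaw": 0,"jaw": 0},{"dx": -1.4,"dy": 0,"dz": -0.03,"yaw": 0,"jaw": 0},{"dx": -1.4,"dy": 0,"dz": 0,"yaw": 0,"jaw": 0}]}}

```text
time_s: 19.73
tcp_pos: [0.5731, 0.0365, -0.0079]
tcp_rot: [1.069, 2.952, -0.002]
contact_force: [1.0, -3.2, 6.1]
gripper_width: 0.004
grasp_force: 3.0
```

```bash
cat >> h.py <<'E'
def mouth(name=None):
    "inner jaw-edge spacing from wrist image on plane z=.023, in wrench-ish axes (tool x,y)"
    s=observe();f=grab_frame("wrist");F=240/np.tan(np.radians(f["fov_y"])/2);C=np.linalg.inv(f["tool_from_camera"])
    R=Ro.from_rotvec(s["tcp_rot"]).as_matrix()
    a=np.radians(140.5);ux=np.array([np.cos(a),np.sin(a),0]);uy=np.array([np.sin(a),-np.cos(a),0]) 
    o=np.array([.544,.0635,.023]);S=.0002;n=240
    i,j=np.meshgrid(np.arange(n)-n/2,np.arange(n)-n/2)   # i: along uy (cols), j: along ux
    P=o+uy*(i[...,None]*S)+ux*(j[...,None]*S)
    q=(P-s["tcp_pos"])@R; c=q@C[:3,:3].T+C[:3,3]
    im=cv2.remap(f["pixels"],(F*c[...,0]/c[...,2]+f["cx"]).astype(np.float32),(F*c[...,1]/c[...,2]+f["cy"]).astype(np.float32),cv2.INTER_LINEAR)
    if name: cv2.imwrite("pics/"+name,cv2.resize(im,None,fx=2,fy=2)[:,:,::-1])
    hsv=cv2.cvtColor(im,cv2.COLOR_RGB2HSV).astype(int)
    for jj in (100,120,140,160):
        m=(im[jj-3:jj+4].mean(0));sat=(m.max(1)-m.min(1))/m.max(1);w=(sat<.2)&(m.max(1)>150)
        g=sat>.5
        d=np.flatnonzero(np.diff(w.astype(int)))
        t=''.join('W' if w[k] else ('G' if m[k,1]>m[k,0]*1.2 else ('Y' if m[k,2]<.7*m[k,0] else '-')) for k in range(0,n,2))
        print(round((jj-n/2)*S*1e3,1),t)
    return im
E
python3 - <<'E'
from h import *
mouth(); s=observe();print(s["time_s"],np.round(s["tcp_pos"],4),np.round(s["contact_force"],1))
E
```

```text
-4.0 WWWWWWWWWWWWWWWWWWWWWWWWWWW--GGGYYYYYYYYY-WWWWWWWWWWWWWWWWWWWWWWWWWWWWWWW-YYYYYYYYYGG---WWWWWWWWWWWWWWWWWWWWWWWWWWWWWWWW
0.0 WWWWWWWWWWWWWWWWWWWWWWWWWWW--GGYYYYYYYYWWWWWWWWWWWWWWWWWWWWWWWWWWWWWWWWWWWW-YYYYYYYY----WWWWWWWWWWWWWWWWWWWWWWWWWWWWWWWW
4.0 WWWWWWWWWWWWWWWWWWWWWWWWWWWW-G-YYYYYYYYYY--WWWWWWWWWWWWWWWWWWWWWWWWWWWWWWYYYYYYYYYYY----WWWWWWWWWWWWWWWWWWWWWWWWWWWWWWWW
8.0 WWWWWWWWWWWWWWWWWWWWWWWWWWWWWGGYYYYYYYYYYYYYYYYYYYWWWWWWWWWWWWWWW-YYYYYYYYYYYYYYYYYYG---WWWWWWWWWWWWWWWWWWWWWWWWWWWWWWWW
19.775 [ 0.573   0.0366 -0.0079] [ 1.3 -4.8  5. ]
```

Call:
{"fn": "send_rows", "kwargs": {"targets": [{"dx": 0.2,"dy": 0,"dz": 0,"yaw": 0,"jaw": 0},{"dx": 0.4,"dy": 0,"dz": 0,"yaw": 0,"jaw": 0}]}}

```text
time_s: 20.02
tcp_pos: [0.5696, 0.0393, -0.0079]
tcp_rot: [1.068, 2.953, -0.002]
contact_force: [0.9, -2.5, 6.0]
gripper_width: -0.003
grasp_force: 2.7
```

Call:
{"fn": "send_rows", "kwargs": {"targets": [{"dx": 0.2,"dy": 0,"dz": 0,"yaw": 0,"jaw": 0},{"dx": 0.4,"dy": 0,"dz": 0,"yaw": 0,"jaw": 0}]}}

```text
time_s: 20.27
tcp_pos: [0.5665, 0.0419, -0.0079]
tcp_rot: [1.068, 2.953, -0.002]
contact_force: [0.8, -2.4, 6.0]
gripper_width: -0.003
grasp_force: 2.7
```

Call:
{"fn": "send_rows", "kwargs": {"targets": [{"dx": 0.2,"dy": 0,"dz": 0,"yaw": 0,"jaw": 0},{"dx": 0.4,"dy": 0,"dz": 0,"yaw": 0,"jaw": 0}]}}

```text
time_s: 20.52
tcp_pos: [0.5635, 0.0444, -0.0079]
tcp_rot: [1.068, 2.953, -0.002]
contact_force: [1.2, -3.3, 5.9]
gripper_width: 0.0
grasp_force: 2.7
```

```bash
python3 - <<'E'
from h import *
mouth()
E
```

```text
-4.0 WWWWWWWWWWWWWWWWWWWWWWWWWWWW--GGG-YYYYYY-WWWWWWWWWWWWWWWWWWWWWWWWWWWWWWWWWYYYYYYY-GGG---WWWWWWWWWWWWWWWWWWWWWWWWWWWWWWWW
0.0 WWWWWWWWWWWWWWWWWWWWWWWWWWWWW--YYYYYYYY-WWWWWWWWWWWWWWWWWWWWWWWWWWWWWWWWWWW-YYYYYYYYG---WWWWWWWWWWWWWWWWWWWWWWWWWWWWWWWW
4.0 WWWWWWWWWWWWWWWWWWWWWWWWWWWWWW-YYYYYYYYYY---WWWWWWWWWWWWWWWWWWWWWWWWWWWWW-YYYYYYYYYY----WWWWWWWWWWWWWWWWWWWWWWWWWWWWWWWW
8.0 WWWWWWWWWWWWWWWWWWWWWWWWWWWWWW-YYYYYYYYYYYYYYYYY-WWWWWWWWWWWWWWWW-YYYYYYYYYYYYYYYYYY----WWWWWWWWWWWWWWWWWWWWWWWWWWWWWWWW
```

Call:
{"fn": "send_rows", "kwargs": {"targets": [{"dx": 0.1,"dy": 0,"dz": 0,"yaw": 0,"jaw": 0},{"dx": 0.1,"dy": 0,"dz": -0.3,"yaw": 0,"jaw": 0},{"dx": -1.3,"dy": 0,"dz": -0.3,"yaw": 0,"jaw": 0},{"dx": -1.3,"dy": 0,"dz": -0.1,"yaw": 0,"jaw": 0},{"dx": -1.3,"dy": 0,"dz": -0.03,"yaw": 0,"jaw": 0},{"dx": -1.3,"dy": 0,"dz": -0.01,"yaw": 0,"jaw": 0}]}}

```text
time_s: 21.32
tcp_pos: [0.5738, 0.0361, -0.008]
tcp_rot: [1.069, 2.952, -0.001]
contact_force: [1.1, -3.9, 4.4]
gripper_width: 0.003
grasp_force: 2.2
```

Call:
{"fn": "send_rows", "kwargs": {"targets": [{"dx": 0.2,"dy": 0,"dz": 0,"yaw": 0,"jaw": 0},{"dx": 0.4,"dy": 0,"dz": 0,"yaw": 0,"jaw": 0}]}}

```text
time_s: 21.58
tcp_pos: [0.57, 0.0392, -0.0079]
tcp_rot: [1.068, 2.954, -0.001]
contact_force: [0.4, -3.3, 6.0]
gripper_width: -0.005
grasp_force: 2.8
```

Call:
{"fn": "send_rows", "kwargs": {"targets": [{"dx": 0.2,"dy": 0,"dz": 0,"yaw": 0,"jaw": 0},{"dx": 0.4,"dy": 0,"dz": 0,"yaw": 0,"jaw": 0}]}}

```text
time_s: 21.82
tcp_pos: [0.5668, 0.0419, -0.0079]
tcp_rot: [1.068, 2.954, -0.001]
contact_force: [-0.1, -3.2, 5.7]
gripper_width: 0.002
grasp_force: 2.7
```

Call:
{"fn": "send_rows", "kwargs": {"targets": [{"dx": 0.2,"dy": 0,"dz": 0,"yaw": 0,"jaw": 0},{"dx": 0.4,"dy": 0,"dz": 0,"yaw": 0,"jaw": 0}]}}

```text
time_s: 22.08
tcp_pos: [0.5639, 0.0442, -0.0079]
tcp_rot: [1.068, 2.953, -0.002]
contact_force: [0.6, -4.2, 5.1]
gripper_width: -0.001
grasp_force: 2.7
```

```bash
python3 - <<'E'
from h import *
mouth()
E
```

```text
-4.0 WWWWWWWWWWWWWWWWWWWWWWWWWWWWW---G-YYYYYYYWWWWWWWWWWWWWWWWWWWWWWWWWWWWWWWWWYYYYYYY-GGG---WWWWWWWWWWWWWWWWWWWWWWWWWWWWWWWW
0.0 WWWWWWWWWWWWWWWWWWWWWWWWWWWWW--YYYYYYYY-WWWWWWWWWWWWWWWWWWWWWWWWWWWWWWWWWWW-YYYYYYYY----WWWWWWWWWWWWWWWWWWWWWWWWWWWWWWWW
4.0 WWWWWWWWWWWWWWWWWWWWWWWWWWWWWWWYYYYYYYYYY---WWWWWWWWWWWWWWWWWWWWWWWWWWWWW-YYYYYYYYYY---WWWWWWWWWWWWWWWWWWWWWWWWWWWWWWWWW
8.0 WWWWWWWWWWWWWWWWWWWWWWWWWWWWWWWYYYYYYYYYYYYYYYYY-WWWWWWWWWWWWWWWWWYYYYYYYYYYYYYYYYYY---WWWWWWWWWWWWWWWWWWWWWWWWWWWWWWWWW
```

Call:
{"fn": "send_rows", "kwargs": {"targets": [{"dx": 0.1,"dy": 0,"dz": 0,"yaw": 0,"jaw": 0},{"dx": 0.1,"dy": 0,"dz": -0.3,"yaw": 0,"jaw": 0},{"dx": -1.2,"dy": 0,"dz": -0.3,"yaw": 0,"jaw": 0},{"dx": -1.2,"dy": 0,"dz": -0.1,"yaw": 0,"jaw": 0},{"dx": -1.2,"dy": 0,"dz": -0.03,"yaw": 0,"jaw": 0},{"dx": -1.2,"dy": 0,"dz": 0,"yaw": 0,"jaw": 0}]}}

```text
time_s: 22.88
tcp_pos: [0.5738, 0.0363, -0.008]
tcp_rot: [1.068, 2.953, -0.001]
contact_force: [0.3, -3.1, 4.6]
gripper_width: -0.0
grasp_force: 2.3
```

```bash
cat >> h.py <<'E'
def width():
    import io,contextlib
    with contextlib.redirect_stdout(io.StringIO()): im=mouth()
    for jj in (110,120,130,140,150):
        m=im[jj-3:jj+4].astype(float).mean(0);b=m[:,2]  # blue: white high, brass/green low
        up=cv2.resize(b[None],(len(b)*10,1),interpolation=cv2.INTER_LINEAR)[0]
        mid=1200-30
        L=np.flatnonzero((up[300:900]<170))[0]+300; Rr=np.flatnonzero(up[1500:2100]<170)[-1]+1500
        print(jj,"L",round(L*.02,2),"R",round(Rr*.02,2),"W",round((Rr-L)*.02,2))
E
python3 - <<'E'
from h import *
width()
E
```

```text
110 L 11.64 R 35.04 W 23.4
120 L 11.5 R 34.96 W 23.46
130 L 12.0 R 34.94 W 22.94
140 L 11.98 R 34.96 W 22.98
150 L 11.96 R 34.92 W 22.96
```

Call:
{"fn": "send_rows", "kwargs": {"targets": [{"dx": 0.2,"dy": 0,"dz": 0,"yaw": 0,"jaw": 0},{"dx": 0.4,"dy": 0,"dz": 0,"yaw": 0,"jaw": 0}]}}

```text
time_s: 23.18
tcp_pos: [0.5703, 0.039, -0.0078]
tcp_rot: [1.068, 2.953, -0.001]
contact_force: [1.4, -3.3, 6.4]
gripper_width: -0.001
grasp_force: 2.8
```

Call:
{"fn": "send_rows", "kwargs": {"targets": [{"dx": 0.2,"dy": 0,"dz": 0,"yaw": 0,"jaw": 0},{"dx": 0.4,"dy": 0,"dz": 0,"yaw": 0,"jaw": 0}]}}

```text
time_s: 23.42
tcp_pos: [0.567, 0.0414, -0.0079]
tcp_rot: [1.068, 2.953, -0.002]
contact_force: [1.0, -2.7, 5.3]
gripper_width: 0.001
grasp_force: 2.9
```

Call:
{"fn": "send_rows", "kwargs": {"targets": [{"dx": 0.2,"dy": 0,"dz": 0,"yaw": 0,"jaw": 0},{"dx": 0.4,"dy": 0,"dz": 0,"yaw": 0,"jaw": 0}]}}

```text
time_s: 23.68
tcp_pos: [0.5638, 0.0437, -0.0079]
tcp_rot: [1.069, 2.953, -0.003]
contact_force: [0.4, -3.2, 6.0]
gripper_width: 0.003
grasp_force: 3.0
```

```bash
python3 - <<'E'
from h import *
width();mouth()
E
```

```text
110 L 11.64 R 34.54 W 22.9
120 L 11.66 R 34.4 W 22.74
130 L 12.02 R 34.34 W 22.32
140 L 12.04 R 34.32 W 22.28
150 L 12.0 R 34.3 W 22.3
-4.0 WWWWWWWWWWWWWWWWWWWWWWWWWWWWW-----YYYYYYYWWWWWWWWWWWWWWWWWWWWWWWWWWWWWWWWW-YYYYYYY----WWWWWWWWWWWWWWWWWWWWWWWWWWWWWWWWWW
0.0 WWWWWWWWWWWWWWWWWWWWWWWWWWWWWW-YYYYYYYY-WWWWWWWWWWWWWWWWWWWWWWWWWWWWWWWWWWW-YYYYYYYY--WWWWWWWWWWWWWWWWWWWWWWWWWWWWWWWWWW
4.0 WWWWWWWWWWWWWWWWWWWWWWWWWWWWWWWYYYYYYYYYY---WWWWWWWWWWWWWWWWWWWWWWWWWWWWW-YYYYYYYYYY--WWWWWWWWWWWWWWWWWWWWWWWWWWWWWWWWWW
8.0 WWWWWWWWWWWWWWWWWWWWWWWWWWWWWWWYYYYYYYYYYYYYYYYY-WWWWWWWWWWWWWWWWW-YYYYYYYYYYYYYYYYY-WWWWWWWWWWWWWWWWWWWWWWWWWWWWWWWWWWW
```

Call:
{"fn": "send_rows", "kwargs": {"targets": [{"dx": 0.1,"dy": 0,"dz": 0,"yaw": 0,"jaw": 0},{"dx": 0.1,"dy": 0,"dz": -0.3,"yaw": 0,"jaw": 0},{"dx": -1.2,"dy": 0,"dz": -0.3,"yaw": 0,"jaw": 0},{"dx": -1.2,"dy": 0,"dz": -0.1,"yaw": 0,"jaw": 0},{"dx": -1.2,"dy": 0,"dz": -0.03,"yaw": 0,"jaw": 0},{"dx": -1.2,"dy": 0,"dz": -0.005,"yaw": 0,"jaw": 0}]}}

```text
time_s: 24.52
tcp_pos: [0.5738, 0.0363, -0.008]
tcp_rot: [1.068, 2.953, -0.001]
contact_force: [0.2, -2.2, 4.4]
gripper_width: -0.002
grasp_force: 2.1
```

Call:
{"fn": "send_rows", "kwargs": {"targets": [{"dx": 0.2,"dy": 0,"dz": 0,"yaw": 0,"jaw": 0},{"dx": 0.4,"dy": 0,"dz": 0,"yaw": 0,"jaw": 0}]}}

```text
time_s: 24.78
tcp_pos: [0.5704, 0.039, -0.0078]
tcp_rot: [1.068, 2.953, -0.001]
contact_force: [-0.1, -2.7, 5.4]
gripper_width: -0.003
grasp_force: 2.7
```

Call:
{"fn": "send_rows", "kwargs": {"targets": [{"dx": 0.2,"dy": 0,"dz": 0,"yaw": 0,"jaw": 0},{"dx": 0.4,"dy": 0,"dz": 0,"yaw": 0,"jaw": 0}]}}

```text
time_s: 25.02
tcp_pos: [0.5675, 0.0416, -0.0079]
tcp_rot: [1.068, 2.952, -0.001]
contact_force: [2.1, -3.0, 5.0]
gripper_width: -0.001
grasp_force: 2.3
```

Call:
{"fn": "send_rows", "kwargs": {"targets": [{"dx": 0.2,"dy": 0,"dz": 0,"yaw": 0,"jaw": 0},{"dx": 0.4,"dy": 0,"dz": 0,"yaw": 0,"jaw": 0}]}}

```text
time_s: 25.28
tcp_pos: [0.5646, 0.0448, -0.0078]
tcp_rot: [1.068, 2.953, 0.001]
contact_force: [3.1, -3.2, 5.1]
gripper_width: 0.006
grasp_force: 2.5
```

```bash
python3 - <<'E'
from h import *
width();mouth()
E
```

```text
110 L 11.86 R 34.26 W 22.4
120 L 11.66 R 34.16 W 22.5
130 L 12.18 R 34.04 W 21.86
140 L 12.22 R 34.02 W 21.8
150 L 12.12 R 34.02 W 21.9
-4.0 WWWWWWWWWWWWWWWWWWWWWWWWWWWWW-----YYYYYY-WWWWWWWWWWWWWWWWWWWWWWWWWWWWWWWWWYYYYYYYY----WWWWWWWWWWWWWWWWWWWWWWWWWWWWWWWWWW
0.0 WWWWWWWWWWWWWWWWWWWWWWWWWWWWWW-YYYYYYYYWWWWWWWWWWWWWWWWWWWWWWWWWWWWWWWWWWWWYYYYYYYYY-WWWWWWWWWWWWWWWWWWWWWWWWWWWWWWWWWWW
4.0 WWWWWWWWWWWWWWWWWWWWWWWWWWWWWWWYYYYYYYYYY---WWWWWWWWWWWWWWWWWWWWWWWWWWWWW-YYYYYYYYYY-WWWWWWWWWWWWWWWWWWWWWWWWWWWWWWWWWWW
8.0 WWWWWWWWWWWWWWWWWWWWWWWWWWWWWWWYYYYYYYYYYYYYYYYYYWWWWWWWWWWWWWWWWW-YYYYYYYYYYYYYYYYY-WWWWWWWWWWWWWWWWWWWWWWWWWWWWWWWWWWW
```

The jaw closed by less this time and the drag rose to about 4.4 N, which suggests it is snug. One more light stroke to confirm.

Call:
{"fn": "send_rows", "kwargs": {"targets": [{"dx": 0.1,"dy": 0,"dz": -0.3,"yaw": 0,"jaw": 0},{"dx": -1.2,"dy": 0,"dz": -0.3,"yaw": 0,"jaw": 0},{"dx": -1.2,"dy": 0,"dz": -0.1,"yaw": 0,"jaw": 0},{"dx": -1.2,"dy": 0,"dz": -0.03,"yaw": 0,"jaw": 0},{"dx": -1.2,"dy": 0,"dz": 0,"yaw": 0,"jaw": 0}]}}

```text
time_s: 26.0
tcp_pos: [0.5736, 0.0362, -0.008]
tcp_rot: [1.069, 2.953, -0.001]
contact_force: [0.7, -2.7, 4.9]
gripper_width: -0.001
grasp_force: 2.4
```

Call:
{"fn": "send_rows", "kwargs": {"targets": [{"dx": 0.2,"dy": 0,"dz": 0,"yaw": 0,"jaw": 0},{"dx": 0.4,"dy": 0,"dz": 0,"yaw": 0,"jaw": 0}]}}

```text
time_s: 26.25
tcp_pos: [0.5708, 0.0398, -0.0078]
tcp_rot: [1.068, 2.953, 0.001]
contact_force: [3.2, -2.9, 4.2]
gripper_width: 0.0
grasp_force: 2.2
```

Call:
{"fn": "send_rows", "kwargs": {"targets": [{"dx": 0.2,"dy": 0,"dz": 0,"yaw": 0,"jaw": 0},{"dx": 0.4,"dy": 0,"dz": 0,"yaw": 0,"jaw": 0}]}}

```text
time_s: 26.5
tcp_pos: [0.5677, 0.0425, -0.0079]
tcp_rot: [1.067, 2.953, 0.001]
contact_force: [2.0, -2.2, 4.7]
gripper_width: 0.002
grasp_force: 2.5
```

```bash
python3 - <<'E'
from h import *
width()
E
```

```text
110 L 11.74 R 34.24 W 22.5
120 L 11.64 R 34.16 W 22.52
130 L 12.12 R 34.0 W 21.88
140 L 12.14 R 33.98 W 21.84
150 L 12.14 R 33.96 W 21.82
```

The width is unchanged at 21.85 while the finger slips at about 4 N tangential, so the jaws are snug. I lift, turn the tool parallel to the handle, and locate the handle.

Call:
{"fn": "send_rows", "kwargs": {"targets": [{"dx": 0,"dy": 0,"dz": -3,"yaw": 0,"jaw": 0},{"dx": 0,"dy": 0,"dz": -7,"yaw": 6,"jaw": 0},{"dx": -4,"dy": -1,"dz": -7,"yaw": 14,"jaw": 0},{"dx": -8,"dy": -2,"dz": -7,"yaw": 22,"jaw": 0},{"dx": -12,"dy": -2,"dz": -7,"yaw": 22,"jaw": 0},{"dx": -12,"dy": -2,"dz": -7,"yaw": 22,"jaw": 0}]}}

```text
time_s: 27.3
tcp_pos: [0.6454, -0.052, 0.059]
tcp_rot: [-1.616, -2.689, 0.003]
contact_force: [-0.5, -0.0, -0.2]
gripper_width: -0.003
grasp_force: 0.0
```

```bash
python3 - <<'E'
from h import *
for n in ("top","side","wrist"): look(n,("nut_seat","wrench","knurl_top","handle_end"))
g=grab_frame("top")
im=g["pixels"];F=240/np.tan(np.radians(g["fov_y"])/2)
# handle edges: fit axis of white pixels between root and eye
def proj(X): c=g["R"]@np.array(X)+g["t"];return F*c[0]/c[2]+g["cx"],F*c[1]/c[2]+g["cy"]
print(proj([.544,.0635,.02]),proj([.661,-.119,.0205]))
s=observe();print(np.round(s["contact_force"],2),np.round(s["joint_positions"],2))
goto(0.6867,-.1048,.03,118.3)
E
```

```text
top nut_seat [([0.5422, 0.0613, 0.0048], 0.55)]
top wrench [([0.5416, 0.0691, 0.008], 0.84)]
top knurl_top [([0.5718, 0.0425, 0.0238], 0.55)]
top handle_end [([0.5362, 0.0561, 0.0171], 0.62)]
side nut_seat [([0.5438, 0.0677, 0.0066], 0.69)]
side wrench [([0.5446, 0.0627, 0.0081], 0.92)]
side knurl_top [([0.5685, 0.0409, 0.0315], 0.64)]
side handle_end [([0.6639, -0.1161, 0.0215], 0.85)]
wrist nut_seat []
wrist wrench []
wrist knurl_top [([0.5639, 0.0434, 0.0246], 0.7)]
wrist handle_end [([0.6568, -0.1184, 0.0186], 0.91)]
(np.float64(346.2223323647857), np.float64(294.7895871941168)) (np.float64(436.2177777988759), np.float64(239.11204453380938))
[0.23 0.75 0.26] [ 0.37  0.66 -0.52  1.39  0.34  1.18  0.31]
t 28.1 d [-6.75  0.96  3.17] toolx 118.24 yaw -0.1 tcp [ 0.6463 -0.0499  0.0617] tiltz [ 0. -0. -1.]
```

Call:
{"fn": "send_rows", "kwargs": {"targets": [{"dx": -5.2,"dy": 0.9,"dz": 0,"yaw": 0,"jaw": 0},{"dx": -5.2,"dy": 0.9,"dz": 2,"yaw": 0,"jaw": 0},{"dx": -5.2,"dy": 0.9,"dz": 4,"yaw": 0,"jaw": 0},{"dx": -5.2,"dy": 0.9,"dz": 5,"yaw": 0,"jaw": 0},{"dx": -5.2,"dy": 0.9,"dz": 5.5,"yaw": 0,"jaw": 0},{"dx": -5.2,"dy": 0.9,"dz": 5.5,"yaw": 0,"jaw": 0}]}}

```text
time_s: 28.85
tcp_pos: [0.6787, -0.0907, 0.0066]
tcp_rot: [-1.611, -2.697, -0.0]
contact_force: [-0.6, -0.3, -0.1]
gripper_width: 0.002
grasp_force: 0.0
```

```bash
python3 - <<'E'
from h import *
goto(.6786,-.0917,-.023,118.2)
f=grab_frame("wrist");g=grab_frame("side")
cv2.imwrite("pics/p1.png",np.hstack([f["pixels"][120:420,120:520],cv2.resize(g["pixels"][280:430,240:440],(400,300))])[:,:,::-1])
E
```

```text
t 28.85 d [-0.08 -0.05  2.96] toolx 118.3 yaw 0.1 tcp [ 0.6787 -0.0907  0.0066] tiltz [-0.  0. -1.]
```

View pics/p1.png

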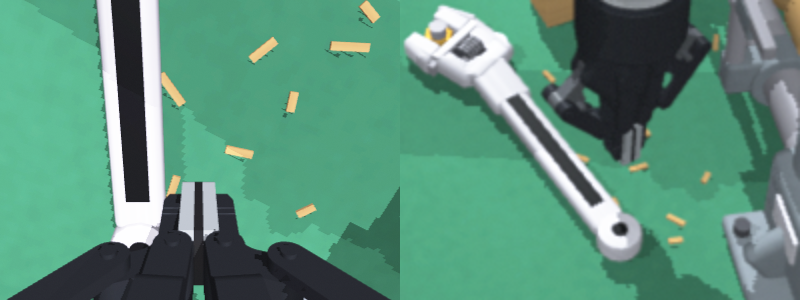

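The wrist view (left) shows the handle running parallel to the tool at columns 105-160 with the tip at (198,185), clear on the far side. The side view (right) shows the tip at (628,155), beyond the handle and clear of the lathe. I lower it to push height.

Call:
{"fn": "send_rows", "kwargs": {"targets": [{"dx": 0,"dy": 0,"dz": 1,"yaw": 0,"jaw": 0},{"dx": 0,"dy": 0,"dz": 2,"yaw": 0,"jaw": 0},{"dx": 0,"dy": 0,"dz": 2.5,"yaw": 0,"jaw": 0},{"dx": 0,"dy": 0,"dz": 2.8,"yaw": 0,"jaw": 0},{"dx": 0,"dy": 0,"dz": 2.8,"yaw": 0,"jaw": 0}]}}

```text
time_s: 29.58
tcp_pos: [0.6786, -0.0914, -0.0217]
tcp_rot: [-1.612, -2.696, 0.0]
contact_force: [0.3, 0.2, 0.8]
gripper_width: -0.001
grasp_force: 0.0
```

Call:
{"fn": "send_rows", "kwargs": {"targets": [{"dx": 0,"dy": -0.3,"dz": 0,"yaw": 0,"jaw": 0},{"dx": 0,"dy": -0.6,"dz": 0,"yaw": 0,"jaw": 0},{"dx": 0,"dy": -0.6,"dz": 0,"yaw": 0,"jaw": 0}]}}

```text
time_s: 29.95
tcp_pos: [0.6734, -0.0948, -0.0211]
tcp_rot: [1.613, 2.696, -0.001]
contact_force: [-0.1, -0.3, 0.8]
gripper_width: 0.002
grasp_force: 0.0
```

```bash
python3 - <<'E'
from h import *
s=observe();N=np.array([.5435,.063]);p=s["tcp_pos"][:2]-N
R=Ro.from_rotvec(s["tcp_rot"]).as_matrix()
print(s["tcp_pos"],s["contact_force"],np.hypot(*p),np.arctan2(p[1],p[0]))
for k in range(0,61,5):
    a=-np.radians(k);q=np.array([[np.cos(a),-np.sin(a)],[np.sin(a),np.cos(a)]])@p-p
    d=R.T@np.array([*q,0])*100;print(k,np.round(d[:2],2),np.round(p+q+N,3))
E
```

```text
[ 0.67335404 -0.09477789 -0.02112512] [-0.05130574 -0.28640062  0.79757846] 0.2043426829798451 -0.8821767696872835
0 [0. 0.] [ 0.673 -0.095]
5 [-0.27 -1.76] [ 0.659 -0.105]
10 [-0.39 -3.54] [ 0.644 -0.115]
15 [-0.35 -5.32] [ 0.628 -0.123]
20 [-0.15 -7.1 ] [ 0.612 -0.13 ]
25 [ 0.2  -8.84] [ 0.595 -0.135]
30 [  0.69 -10.55] [ 0.577 -0.139]
35 [  1.34 -12.22] [ 0.559 -0.141]
40 [  2.13 -13.81] [ 0.542 -0.141]
45 [  3.06 -15.34] [ 0.524 -0.14 ]
50 [  4.11 -16.78] [ 0.506 -0.138]
55 [  5.29 -18.12] [ 0.489 -0.134]
60 [  6.57 -19.35] [ 0.472 -0.128]
```

Call:
{"fn": "send_rows", "kwargs": {"targets": [{"dx": 0,"dy": -0.3,"dz": 0,"yaw": 0,"jaw": 0},{"dx": 0,"dy": -0.3,"dz": 0,"yaw": 0,"jaw": 0}]}}

```text
time_s: 30.2
tcp_pos: [0.6706, -0.0959, -0.0214]
tcp_rot: [-1.612, -2.696, 0.001]
contact_force: [-0.3, -0.1, -1.0]
gripper_width: 0.001
grasp_force: 0.0
```

Call:
{"fn": "send_rows", "kwargs": {"targets": [{"dx": 0,"dy": -0.3,"dz": 0,"yaw": 0,"jaw": 0},{"dx": 0,"dy": -0.3,"dz": 0,"yaw": 0,"jaw": 0}]}}

```text
time_s: 30.45
tcp_pos: [0.6688, -0.0968, -0.0212]
tcp_rot: [1.612, 2.696, 0.002]
contact_force: [1.1, 0.5, -1.5]
gripper_width: -0.001
grasp_force: 0.8
```

Call:
{"fn": "send_rows", "kwargs": {"targets": [{"dx": 0,"dy": -0.3,"dz": 0,"yaw": 0,"jaw": 0},{"dx": 0,"dy": -0.3,"dz": 0,"yaw": 0,"jaw": 0}]}}

```text
time_s: 30.7
tcp_pos: [0.6661, -0.0986, -0.0211]
tcp_rot: [1.612, 2.695, 0.001]
contact_force: [2.5, 0.2, -1.2]
gripper_width: -0.002
grasp_force: 1.3
```

```bash
cat >> h.py <<'E'
def arc(ks,N=(.5435,.063)):
    s=observe();p=s["tcp_pos"][:2]-np.array(N);R=Ro.from_rotvec(s["tcp_rot"]).as_matrix()
    print(np.round(s["tcp_pos"],4),"r",np.hypot(*p),"ang",np.arctan2(p[1],p[0]))
    for k in ks:
        a=-np.radians(k);q=np.array([[np.cos(a),-np.sin(a)],[np.sin(a),np.cos(a)]])@p-p
        print(k,np.round((R.T@np.array([*q,0])*100)[:2],2))
E
python3 - <<'E'
from h import *
arc(range(3,25,3))
E
```

```text
[ 0.6661 -0.0986 -0.0211] r 0.20284487860568917 ang -0.9215990576266868
3 [-0.14 -1.05]
6 [-0.22 -2.11]
9 [-0.25 -3.17]
12 [-0.22 -4.23]
15 [-0.13 -5.29]
18 [ 0.   -6.35]
21 [ 0.2  -7.39]
24 [ 0.45 -8.42]
```

Call:
{"fn": "send_rows", "kwargs": {"targets": [{"dx": -0.14,"dy": -1.05,"dz": 0,"yaw": 3,"jaw": 0},{"dx": -0.22,"dy": -2.1,"dz": 0,"yaw": 6,"jaw": 0},{"dx": -0.25,"dy": -3.17,"dz": 0,"yaw": 9,"jaw": 0},{"dx": -0.22,"dy": -4.23,"dz": 0,"yaw": 12,"jaw": 0},{"dx": -0.13,"dy": -5.3,"dz": 0,"yaw": 15,"jaw": 0},{"dx": 0,"dy": -6.35,"dz": 0,"yaw": 18,"jaw": 0},{"dx": 0.2,"dy": -7.4,"dz": 0,"yaw": 21,"jaw": 0},{"dx": 0.2,"dy": -7.4,"dz": 0,"yaw": 21,"jaw": 0}]}}

```text
time_s: 31.7
tcp_pos: [0.5984, -0.1322, -0.0212]
tcp_rot: [-2.076, -2.357, 0.003]
contact_force: [-0.1, 0.1, 0.8]
gripper_width: 0.001
grasp_force: 0.0
```

```bash
python3 - <<'E'
from h import *
s=observe();print(s["time_s"],np.round(s["contact_force"],1))
arc(range(3,31,3))
for n in ("top","side"): look(n,("nut_seat","knurl_top","handle_end"))
E
```

```text
31.7 [-0.1  0.1  0.8]
[ 0.5984 -0.1322 -0.0212] r 0.20276565744821012 ang -1.2965910548652229
3 [-0.13 -1.05]
6 [-0.2  -2.11]
9 [-0.22 -3.17]
12 [-0.18 -4.24]
15 [-0.09 -5.29]
18 [ 0.06 -6.34]
21 [ 0.26 -7.39]
24 [ 0.52 -8.42]
27 [ 0.83 -9.43]
30 [  1.2  -10.43]
top nut_seat [([0.5428, 0.0651, 0.003], 0.76)]
top knurl_top [([0.5591, 0.0322, 0.0241], 0.75)]
top handle_end [([0.5828, -0.1509, 0.0197], 0.96), ([0.6187, 0.2804, 0.0032], 0.52)]
side nut_seat [([0.5463, 0.0669, 0.0067], 0.7), ([0.5463, 0.0598, 0.0065], 0.56)]
side knurl_top [([0.5598, 0.0323, 0.0281], 0.63), ([0.5302, 0.0614, 0.0121], 0.37)]
side handle_end [([0.5825, -0.1484, 0.0189], 0.6)]
```

Call:
{"fn": "send_rows", "kwargs": {"targets": [{"dx": -0.13,"dy": -1.05,"dz": 0,"yaw": 3,"jaw": 0},{"dx": -0.2,"dy": -2.1,"dz": 0,"yaw": 6,"jaw": 0},{"dx": -0.22,"dy": -3.17,"dz": 0,"yaw": 9,"jaw": 0},{"dx": -0.18,"dy": -4.24,"dz": 0,"yaw": 12,"jaw": 0},{"dx": -0.09,"dy": -5.3,"dz": 0,"yaw": 15,"jaw": 0},{"dx": 0,"dy": -5.95,"dz": 0,"yaw": 17,"jaw": 0},{"dx": 0.05,"dy": -6.3,"dz": 0,"yaw": 18,"jaw": 0},{"dx": 0.05,"dy": -6.3,"dz": 0,"yaw": 18,"jaw": 0}]}}

```text
time_s: 33.1
tcp_pos: [0.5372, -0.1394, -0.0211]
tcp_rot: [2.419, 2.003, 0.0]
contact_force: [2.7, -0.0, 0.8]
gripper_width: -0.001
grasp_force: 0.8
```

```bash
cat >> h.py <<'E'
def handle_angle():
    "handle axis world angle from the dark slot in the top view, at z=.0205"
    g=grab_frame("top");F=240/np.tan(np.radians(g["fov_y"])/2);R=np.array(g["R"]);o=-R.T@np.array(g["t"])
    s=observe()
    hits=[]
    for n in("top","side"):
        if n=="side": grab_frame(n)
        for q in ("handle_end","knurl_top"):
            r=mark_of(q,n)
            if r: hits.append((n,q,np.round(r[0]["at"],4).tolist(),round(r[0]["confidence"],2),round(float(np.arctan2(r[0]["at"][1]-.063,r[0]["at"][0]-.5435)),3)))
    for h in hits: print(*h)
E
python3 - <<'E'
from h import *
s=observe();print(s["time_s"],np.round(s["contact_force"],1))
arc((1,2,3,4,5,6))
handle_angle()
E
```

```text
33.1 [ 2.7 -0.   0.8]
[ 0.5372 -0.1394 -0.0211] r 0.20247538035055995 ang -1.6018195253799516
1 [-0.05 -0.35]
2 [-0.1 -0.7]
3 [-0.14 -1.05]
4 [-0.17 -1.4 ]
5 [-0.2  -1.76]
6 [-0.22 -2.11]
top handle_end [0.5141, -0.1529, 0.019] 0.71 -1.706
top knurl_top [0.55, 0.0289, 0.0237] 0.59 -1.382
side handle_end [0.5165, -0.1531, 0.0192] 0.86 -1.695
side knurl_top [0.5493, 0.0285, 0.0293] 0.72 -1.404
```

Call:
{"fn": "send_rows", "kwargs": {"targets": [{"dx": -0.1,"dy": -0.7,"dz": 0,"yaw": 2,"jaw": 0},{"dx": -0.17,"dy": -1.4,"dz": 0,"yaw": 4,"jaw": 0},{"dx": -0.19,"dy": -1.7,"dz": 0,"yaw": 5,"jaw": 0},{"dx": -0.2,"dy": -1.86,"dz": 0,"yaw": 5,"jaw": 0},{"dx": -0.2,"dy": -1.86,"dz": 0,"yaw": 5,"jaw": 0}]}}

```text
time_s: 34.02
tcp_pos: [0.518, -0.1378, -0.0213]
tcp_rot: [-2.505, -1.896, 0.001]
contact_force: [2.7, -1.1, 1.3]
gripper_width: -0.001
grasp_force: 1.3
```

```bash
python3 - <<'E'
from h import *
s=observe();print(s["time_s"],np.round(s["contact_force"],1))
arc((1,))
handle_angle()
E
```

```text
34.025 [ 2.7 -1.1  1.3]
[ 0.518  -0.1378 -0.0213] r 0.20243358223023059 ang -1.6969318474884654
1 [-0.05 -0.35]
top handle_end [0.496, -0.1461, 0.0171] 0.92 -1.794
top knurl_top [0.5463, 0.0278, 0.0261] 0.59 -1.491
side handle_end [0.4981, -0.1474, 0.0195] 0.82 -1.783
side knurl_top [0.5463, 0.0282, 0.0278] 0.57 -1.491
```

The wrench has turned about 0.795 rad. I back away from the handle, lift, and check the head.

Call:
{"fn": "send_rows", "kwargs": {"targets": [{"dx": 0,"dy": 0.6,"dz": 0,"yaw": 0,"jaw": 0},{"dx": 0,"dy": 2,"dz": 0,"yaw": 0,"jaw": 0},{"dx": 0,"dy": 2,"dz": -5,"yaw": 0,"jaw": 0},{"dx": 0,"dy": 2,"dz": -9,"yaw": 0,"jaw": 0},{"dx": 6,"dy": 1,"dz": -12,"yaw": 0,"jaw": 0},{"dx": 12,"dy": 0,"dz": -15,"yaw": 0,"jaw": 0},{"dx": 13,"dy": 0,"dz": -15,"yaw": 0,"jaw": 0},{"dx": 13,"dy": 0,"dz": -15,"yaw": 0,"jaw": 0}]}}

```text
time_s: 35.33
tcp_pos: [0.5528, -0.0107, 0.1281]
tcp_rot: [-2.5, -1.9, 0.002]
contact_force: [0.4, -0.4, 0.6]
gripper_width: -0.0
grasp_force: 0.0
```

```bash
python3 - <<'E'
from h import *
handle_angle()
for n in ("top","side"): look(n,("sand_block","brush","offcut"))
s=observe();f=grab_frame("wrist");F=240/np.tan(np.radians(f["fov_y"])/2)
c=np.linalg.inv(f["tool_from_camera"])@np.append(Ro.from_rotvec(s["tcp_rot"]).as_matrix().T@(np.array([.5435,.063,.02])-s["tcp_pos"]),1)
u,v=int(F*c[0]/c[2]+f["cx"]),int(F*c[1]/c[2]+f["cy"]);print(u,v,np.round(s["tcp_pos"],3),s["time_s"])
u=min(max(u,60),580);v=min(max(v,60),420)
cv2.imwrite("pics/end.png",cv2.resize(f["pixels"][v-60:v+60,u-60:u+60],None,fx=5,fy=5,interpolation=cv2.INTER_CUBIC)[:,:,::-1])
E
```

```text
top handle_end [0.4954, -0.1514, 0.0178] 0.59 -1.791
top knurl_top [0.5475, 0.032, 0.0252] 0.79 -1.442
side handle_end [0.4981, -0.1457, 0.0217] 0.65 -1.785
side knurl_top [0.5454, 0.0292, 0.0294] 0.89 -1.515
top sand_block [([0.4706, 0.2864, 0.0071], 0.62), ([0.6517, 0.1102, 0.0084], 0.58)]
top brush [([0.6181, 0.2788, 0.0044], 0.59)]
top offcut [([0.6522, 0.1111, 0.0089], 0.63)]
side sand_block [([0.4709, 0.2888, 0.0067], 0.79), ([0.5317, 0.0654, 0.0104], 0.52)]
side brush [([0.6198, 0.2828, 0.0028], 0.77)]
side offcut [([0.6591, 0.1128, 0.0043], 0.85)]
276 132 [ 0.554 -0.013  0.129] 36.025
```

View pics/end.png

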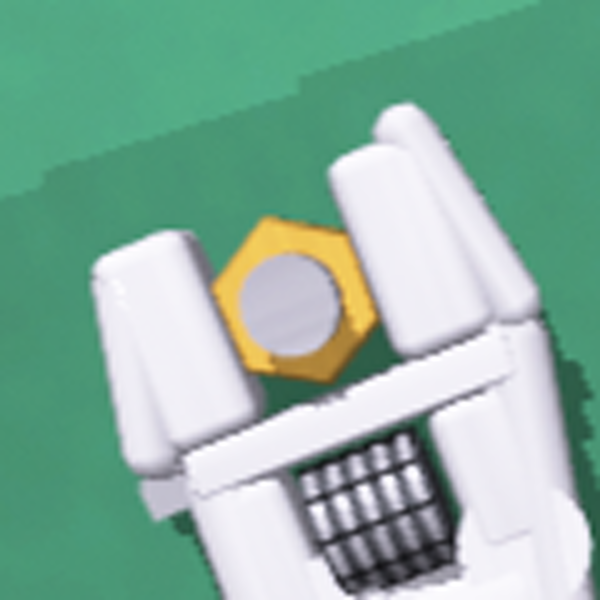

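The end view shows the jaws closed on both flats of the nut (centre at (290,300)) and the bystanders unmoved. The handle angle went from -0.995 to about -1.788 rad, a turn of about 0.79. I hand the job in.

```bash
python3 -c "
from workcell import *
print(finish_job())"
```

```text
the job is handed in; nothing more can be done
None
```

I closed the jaws snug on the nut with light strokes of about 4–6 N (one spot reading reached 6.4 N), then pushed the handle clockwise by about 0.79 rad measured at the wrench (target 0.785); the wrench was left lying on the nut, the sanding block, brush and offcut did not move, and the job was handed in at about 36 s with no verdict returned.

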